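Sort the nested baking moulds

TASK

Sort the steel baking moulds by size: take apart the nested stack on the wooden board from the top, one mould at a time, and stand each upright in the middle of its own cork mat, the slim one on the small mat, the middle one on the medium mat, the wide one on the large mat. Last, lower the spare wide mould that stands by itself into the wide one on its mat, so that it nests straight and rests there without being dropped or jammed in tight. Tip nothing over and leave the flour jar, the rolling pin and the star cutter where they are.

Things in the scene. Friction and masses are not known exactly. Their poses are not given: they have to be found in the camera images.
- slim_mould: Tallest, slimmest open round steel mould, at the start upright inside the middle mould, top of the stack. Origin: centre of its underside; z up its axis. Height 78 mm, foot 26 mm across; its topmost 12 mm is a straight collar 40 mm across, the place to grip it from outside. Wall 2.5 mm, floor 4 mm, 90 g. In the stack its rim stands 16 mm above the middle mould's.
- middle_mould: Middle steel mould, at the start holding the slim one and standing inside the wide one. Origin: centre of its underside; z up. Height 66 mm, foot 38 mm across, straight collar (topmost 12 mm) 54 mm across, wall 2.5 mm, floor 4 mm, 110 g. In the stack its rim stands 16 mm above the wide mould's; each mould stands loosely in the next.
- wide_mould: Wide low steel mould, bottom of the stack, standing on a fixed wooden board (120 x 120 mm, 12 mm thick, at any angle). Origin: centre of its underside; z up. Height 54 mm, foot 50 mm across, straight collar (topmost 12 mm) 68 mm across outside, 63 mm inside; wall 2.5 mm, floor 4 mm, 130 g.
- spare_mould: Second mould of the same size and shape as wide_mould (54 mm high, foot 50 mm, collar 68 mm across), at the start standing empty by itself on the table. Origin: centre of its underside; z up. Pushed into wide_mould it would stick on the taper; resting there lightly, its underside is about 27 mm above wide_mould's underside.
- small_mat: The smallest of three flat round cork mats, 50 mm across, 6 mm thick, fixed to the table. Origin: centre of its underside (top is 6 mm above). Place of the slim mould.
- medium_mat: The medium cork mat, 64 mm across, 6 mm thick, fixed to the table. Origin: centre of its underside. Place of the middle mould.
- large_mat: The largest cork mat, 80 mm across, 6 mm thick, fixed to the table. Origin: centre of its underside. Place of the wide mould and, nested in it, the spare.
- jar: Bystander: white plastic flour jar with a blue lid, 88 mm across, 151 mm high, loose. Origin: centre of its underside.
- pin: Bystander: wooden rolling pin lying beyond the work, roughly along y, 380 mm long, 48 mm thick, loose. Origin: on the table under its middle.
- cutter: Bystander: star-shaped steel biscuit cutter, 76 mm across, 24 mm high, loose, near the robot. Origin: centre of its underside.
Mind the look-alikes: they are no part of the job. Leave any pink look-alike of the medium_mat alone.

How it is judged:
By the outcome, as a careful person would: the job done as asked, in the order asked, and still so for the second after the job is handed in, with the robot touching nothing.
It also fails if it takes over 115 s, if anything falls off the work surface, if the arm or the gripper's body presses on something with over 40 N, if the wrist force passes 120 N, or if a joint passes its speed limit or range.

ROBOT

A 6-joint arm with a two-finger parallel gripper is mounted at the origin on the work surface. World frame = base frame: x ahead of the robot, y to its left, z up, the work surface at z = 0. Lengths are in mm, angles in degrees, forces in N, time in s.
With the tool pointing down it reaches from about 300 to 850 mm from the base axis. Payload 4.2 kg.
Tool frame: the origin (TCP) lies midway between the tips of the shut fingers; the grasp point (between the pads) lies pinch_z behind it (pinch_z is the distance from the TCP to the grasp point, in mm); z points along the fingers, y is the line along which they close (so a half turn about z gives the same grasp; the last joint's range is limited). The gripper opens to 91 mm and grips with 3 to 60 N. Pads are 32 mm wide; open, the fingers measure 118 mm over their backs; the gripper's body (76 mm by 178 mm) begins 60 mm behind the grasp point.
Start: joints at [68.01, 18.312, 89.639, -0, 72.044, -1.146], TCP at [204.604, 537.383, 213.976] pointing down, gripper open.
Joint ranges: [-177.97, 177.97], [-48.28, 115.42], [12.27, 149.76], [-77.06, 257.06], [2.81, 150.46], [-146.56, 146.56]. Speed limits (degrees/s): [147.25, 147.25, 180, 180, 180, 180].

INTERFACE

Orientations are given as [roll, pitch, yaw] about the fixed x, y, z axes, in that order (R = Rz(yaw) Ry(pitch) Rx(roll)).
In Python, from workcell import state, grab_frame, job_done, masks_of, landmark_of, pinch_z gives the robot as it stands. The module is installed in compiled form; this text tells all that it offers.
- The arm moves only by the tool move_arm, never from a script. Its argument "plan" is a list of rows, each an object of numbers: "x", "y", "z": the shift along the tool's x, y, z in mm; "rx", "ry", "rz": the turn, a rotation vector about the tool's x, y, z in rad. A call has 1 to 10 rows; each row shifts and turns the commanded pose from where the row before left it, along the tool's axes as they then stand; what a row does not reach is not made up. A row lasts 1/10 s, in which the tool goes at most 50 mm and 8.59 degrees, less where a joint would pass 70% of its speed; a pose out of reach is approached as far as the arm can. A call is refused whole if a number of a shift passes 50 or a number of a turn 0.15, either way. A call with a gripper value outside its range is refused whole. "grip" is the opening, from 0 (shut) to 1 (fully open), set as the call begins (left out, the last holds). The fingers move at their own pace and stop on an object; "squeeze" is the grip in N (left out, the last holds). Time passes only in rows, so rows that do not move let the fingers close. It gives the time, the measured TCP pose, the force, the opening and the grip force at its end, in the units of the state.
- state(): the state, without advancing time (a new reading comes with each control period).
- grab_frame(name): name is "side" or "top" or "wrist"; returns a dict with "img" (420x560x3 uint8, red, green, blue), "z_map" (420x560 float32, mm along the optical axis (not along the pixel's ray), 0 where there is no reading), "fx", "fy", "cx", "cy" (pixels), "rvec" (rotation vector, rad) and "tvec" (3), from world to camera coordinates, as OpenCV has them. Camera axes: x right, y down, z forward; pixel columns grow to the right and rows downward; lengths in mm; the calibration is good to about 2 mm. A picture is of the moment at which its call begins.
- job_done(): hands the job in; it is judged then, once.
Trained networks look in the newest picture that a camera, given by its name, has taken for a name from the list of things; names that differ only in an ending like _2 or _b are one class to them, and where a whole thing is asked for, a point or a joint stands for the part that bears it (a point fixed in the world has none). Each returns a list of dicts, best first, with "p" (0 to 1); they miss things now and then, are a little off and sometimes report something else, mostly with a low value. They report only what shows in the picture. A call takes as long as a camera call. They do not tell look-alikes from the thing itself.
- masks_of(camera, label): "pixels" (420x560 bool, what is visible of it) and "box" ([centre column, centre row, width, height] in pixels, round what is visible of it).
- landmark_of(camera, label): "point" ([column, row] in pixels: a listed point, or the origin of a listed thing).
The state is a dict: "time_s": time; "qpos": joint angles; "qvel": joint speeds; "effort": joint torques, N m; "ee_pos": TCP position; "ee_rot": TCP orientation; "force": force on the tool from outside, world axes, zero at the start; "torque": the same for the moment, N m; "gripper_width": finger opening in mm; "gripper_force": force on a finger pad.
Only numpy, scipy, OpenCV 4.12 (cv2) and the standard library are available. Lean on these libraries where they do the work, as an engineer would, in place of code of your own. Each camera call takes 0.05 s, during which the arm holds its last target. There are 200 camera calls.

## Working session

There is one attempt and no reset: what is moved stays moved. The work goes in short steps, Python scripts to look and compute and a tool call to move; the robot and the scene stay as the last step left them, time stands still between calls to the robot, and variables do not carry over. Pictures are saved under pics/ and viewed, at most 14 in all, crops included, and the job is handed in when it is done.

Besides the shell and the picture viewer there is one more tool, called after "Call:" as name(argument=value, ...) on one line, values as JSON. move_arm: Moves the arm, as the interface text tells. Its arguments: {"type":"object","properties":{"plan":{"type":"array","items":{"type":"object","properties":{"x":{"type":"number"},"y":{"type":"number"},"z":{"type":"number"},"rx":{"type":"number"},"ry":{"type":"number"},"rz":{"type":"number"}}}},"grip":{"type":"number"},"squeeze":{"type":"number"}},"required":["plan"]}

```bash
mkdir -p pics; cat > h.py <<'E'
import numpy as np,cv2
from workcell import *
from scipy.spatial.transform import Rotation as Ro
def world(f):
    R,_=cv2.Rodrigues(np.array(f["rvec"],float));t=np.array(f["tvec"],float).ravel()
    z=f["z_map"];v,u=np.mgrid[:420,:560]
    P=np.stack([(u-f["cx"])/f["fx"]*z,(v-f["cy"])/f["fy"]*z,z],-1)
    return (P-t)@R   # R^T(P-t)
def save(f,n): cv2.imwrite(f"pics/{n}.png",f["img"][:,:,::-1])
E
python3 - <<'E'
from h import *
print(state(),pinch_z if not callable(pinch_z) else pinch_z())
names="slim_mould middle_mould wide_mould spare_mould small_mat medium_mat large_mat jar pin cutter".split()
ims=[]
for c in("top","side"):
    f=grab_frame(c);W=world(f);save(f,c);np.save(c,W)
    for n in names:
        for m in masks_of(c,n)[:3]:
            if m["p"]<.2: continue
            p=W[m["pixels"]&(f["z_map"]>0)]
            zt=np.percentile(p[:,2],95) if len(p) else 0
            q=p[p[:,2]>zt-6] if len(p) else p
            print(c,n,round(m["p"],2),np.round(m["box"]),len(p),'med',np.round(np.median(p,0)) if len(p) else 0,'ztop',zt.round(), 'topbb',np.round((q.min(0)+q.max(0))/2,1),np.round(np.ptp(q,0)))
E
```

```text
{'time_s': 0.0, 'qpos': array([ 6.80094572e+01,  1.83512406e+01,  8.97062124e+01, -1.39394468e-03,
        7.20420877e+01, -1.14545489e+00]), 'qvel': array([-0.02341323, -0.08738176, -0.08372982,  0.04204965,  0.01777351,
        0.08115968]), 'effort': array([-1.61600005e-03, -4.12451649e+01, -2.31976676e+01,  7.26649957e-02,
        4.55050659e-02, -1.45644926e-04]), 'ee_pos': array([204.42621407, 536.90385577, 213.12559234]), 'ee_rot': array([-1.79900453e+02, -6.64857782e-04,  1.59155342e+02]), 'force': array([0.30336253, 0.31566316, 0.13397377]), 'torque': array([-0.01236485, -0.00164958, -0.00469701]), 'gripper_force': 0.0, 'gripper_width': 91.26713282268516} 18.8
top slim_mould 0.69 [155. 252.  23.  18.] 306 med [479. 345.  74.] ztop 98.0 topbb [479.1 335.   96.3] [39. 39.  8.]
top middle_mould 0.59 [158. 252.  24.  22.] 140 med [471. 318.  70.] ztop 83.0 topbb [477.  330.5  81.2] [49. 43.  7.]
top middle_mould 0.41 [225. 206.  29.  26.] 619 med [590. 176.  13.] ztop 54.0 topbb [585.4 171.3  53.5] [64. 66.  8.]
top wide_mould 0.65 [158. 253.  28.  29.] 179 med [483. 327.  61.] 
[... 2279 characters left out ...]

side large_mat 0.7 [329. 163.  19.   6.] 219 med [ 473. -326.    5.] ztop 8.0 topbb [ 473.7 -333.2    5.2] [78. 82.  7.]
side jar 0.84 [214. 301.  49.  87.] 3694 med [621. 482. 104.] ztop 150.0 topbb [629.6 453.6 148.2] [87. 86.  9.]
side jar 0.38 [362. 189.  24.  17.] 308 med [ 359. -156.   14.] ztop 23.0 topbb [ 357.8 -166.1   21.9] [69. 74.  9.]
side pin 0.57 [210. 213.  48.  72.] 1131 med [753.  65.  35.] ztop 47.0 topbb [758.9  20.2  46. ] [ 37. 208.   9.]
side cutter 0.63 [306. 273.  28.  18.] 290 med [472. 356.  73.] ztop 81.0 topbb [477.3 342.7  80.6] [51. 44. 10.]
side cutter 0.52 [362. 190.  29.  18.] 299 med [ 357. -155.   14.] ztop 23.0 topbb [ 359.1 -164.6   21.9] [67. 71.  9.]
```

```bash
python3 -c "
import cv2,numpy as np
cv2.imwrite('pics/both.png',cv2.resize(np.vstack([cv2.imread('pics/top.png'),cv2.imread('pics/side.png')]),None,fx=.7,fy=.7,interpolation=3))"
```

```text
(no output)
```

View pics/both.png

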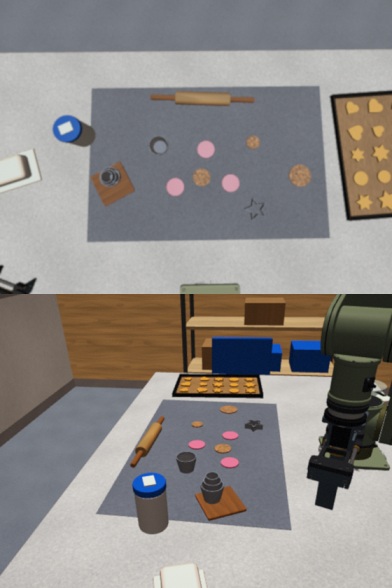

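Call:
move_arm(plan=[{"rz": -0.12},{"rz": -0.12},{"rz": -0.124},{"x": -30,"y": -22},{"x": -40,"y": -30},{"x": -40,"y": -30},{"x": -40,"y": -30},{"x": -40,"y": -30},{"x": -40,"y": -30},{"x": -30,"y": -22}], grip=1)

```text
schema error: expected keys x, y, z, rx, ry, rz
```

```bash
cat >> h.py <<'E'
def circ(c,n,ztop,r,near=None,tol=3,pick=0):
    "fit centre of ring/disc of known outer radius r at height ztop, from mask depth"
    from scipy.optimize import least_squares
    f=grab_frame(c);W=world(f)
    ok=(f["z_map"]>0)&(abs(W[...,2]-ztop)<tol)&(np.hypot(W[...,0]-near[0],W[...,1]-near[1])<r+6)
    p=W[ok]
    h=cv2.convexHull(p[:,:2].astype(np.float32)).reshape(-1,2)
    s=least_squares(lambda a:np.hypot(h[:,0]-a[0],h[:,1]-a[1])-a[2],[*near,r],loss="soft_l1").x
    return f,np.round(s,1),len(p),round(float(np.median(p[:,2])),1)
E
python3 - <<'E'
from h import *
s=state();print(s["time_s"],s["ee_pos"],s["ee_rot"],s["qpos"])
f,*r=circ("wrist","",90+6,20,(478,334));save(f,"w1");print(r)
for c in("top","side"):
    print(c,[circ(c,"",z,R,n)[1:] for z,R,n in [(98,20,(478,334)),(54,34,(585,172)),(6,25,(599,-168)),(6,32,(472,23)),(6,40,(474,-336))]])
E
```

```text
1.1 [204.58840508 537.38367309 213.99431878] [1.79994000e+02 2.06367165e-03 1.59160065e+02] [ 6.80127354e+01  1.83102764e+01  8.96386903e+01 -2.04260117e-03
  7.20449935e+01 -1.14669973e+00]Traceback (most recent call last):
  File "<stdin>", line 3, in <module>
  File "h.py", line 16, in circ
    h=cv2.convexHull(p[:,:2].astype(np.float32)).reshape(-1,2)
      ^^^^^^^^^^^^^^^^^^^^^^^^^^^^^^^^^^^^^^^^^^^^^^^^^^
AttributeError: 'NoneType' object has no attribute 'reshape'
```

Call:
move_arm(plan=[{"x": 0,"y": 0,"z": 0,"rx": 0,"ry": 0,"rz": -0.12},{"x": 0,"y": 0,"z": 0,"rx": 0,"ry": 0,"rz": -0.12},{"x": 0,"y": 0,"z": 0,"rx": 0,"ry": 0,"rz": -0.124},{"x": -30,"y": -22,"z": 0,"rx": 0,"ry": 0,"rz": 0},{"x": -40,"y": -30,"z": 0,"rx": 0,"ry": 0,"rz": 0},{"x": -40,"y": -30,"z": 0,"rx": 0,"ry": 0,"rz": 0},{"x": -40,"y": -30,"z": 0,"rx": 0,"ry": 0,"rz": 0},{"x": -40,"y": -30,"z": 0,"rx": 0,"ry": 0,"rz": 0},{"x": -40,"y": -30,"z": 0,"rx": 0,"ry": 0,"rz": 0},{"x": -30,"y": -22,"z": 0,"rx": 0,"ry": 0,"rz": 0}], grip=1)

```text
time_s: 2.15
ee_pos: [466.7, 341.4, 214.1]
ee_rot: [-180.0, 0.0, 179.9]
force: [0.4, 0.2, -0.1]
gripper_width: 91.0
gripper_force: 0.0
```

```bash
python3 - <<'E'
from h import *
s=state();print(s["time_s"],s["ee_pos"],s["ee_rot"],s["qpos"])
f=grab_frame("wrist");save(f,"w1");W=world(f)
q=W[(f["z_map"]>0)&(np.hypot(W[...,0]-478,W[...,1]-334)<45)];print(len(q),np.histogram(q[:,2],range(0,110,6)))
E
```

```text
2.15 [466.74846715 341.40085186 214.09048048] [-1.79995995e+02  4.53059876e-02  1.79925154e+02] [ 3.50609687e+01  1.85873012e+01  8.92141984e+01 -3.08316944e-02
  7.21637572e+01 -5.48547488e+01]
28573 (array([ 12, 669, 666, 136, 128, 103, 116, 139, 158, 180, 460, 305, 194,
       487, 119, 132, 304,   0]), array([  0,   6,  12,  18,  24,  30,  36,  42,  48,  54,  60,  66,  72,
        78,  84,  90,  96, 102, 108]))
```

View pics/w1.png

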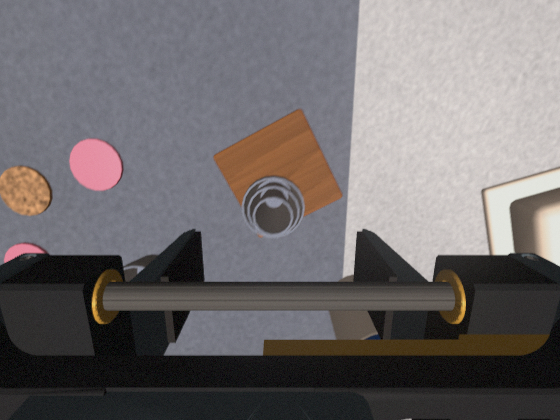

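```bash
python3 - <<'E'
from h import *
for c in("wrist","top","side"):
    for z,R,n in [(98,20,(478,334)),(82,27,(478,334)),(66,34,(478,334)),(54,34,(585,172)),(6,25,(599,-168)),(6,32,(472,23)),(6,40,(474,-336))]:
        try: print(c,z,circ(c,"",z,R,n,2.5)[1:])
        except Exception as e: print(c,z,"none")
E
```

```text
wrist 98 (array([477. , 336.6,  19.7]), 323, 97.6)
wrist 82 (array([476.3, 337. ,  26.6]), 447, 81.7)
wrist 66 (array([477.4, 336.4,  33.6]), 565, 65.7)
wrist 54 (array([567.9, 173.4,  18.1]), 48, 53.2)
wrist 6 none
wrist 6 (array([471.6,  23.7,  31.8]), 1941, 5.6)
wrist 6 none
top 98 (array([477.1, 330.3,  15.2]), 12, 97.7)
top 82 (array([478.7, 334.6,  25.2]), 28, 81.3)
top 66 (array([479.1, 334.4,  33.1]), 43, 65.9)
top 54 (array([586. , 171.7,  33.3]), 75, 53.8)
top 6 (array([ 597.4, -171. ,   26.6]), 262, 5.9)
top 6 (array([470. ,  23.3,  34.5]), 428, 5.9)
top 6 (array([ 473.9, -338.4,   43.1]), 659, 6.1)
side 98 (array([478.1, 337.3,  20.1]), 63, 97.3)
side 82 (array([477.8, 338.7,  26.2]), 120, 81.5)
side 66 (array([478.1, 338.6,  33.2]), 112, 65.2)
side 54 (array([584.9, 174.5,  33.9]), 73, 53.1)
side 6 (array([ 604.6, -163.7,   20.4]), 45, 5.3)
side 6 (array([470.4,  24.3,  29.9]), 127, 5.3)
side 6 (array([ 464.7, -328.3,   30.7]), 65, 5.5)
```

Call:
move_arm(plan=[{"x": -10.5,"y": -4.8,"z": 10,"rx": 0,"ry": 0,"rz": 0},{"x": 0,"y": 0,"z": 35,"rx": 0,"ry": 0,"rz": 0},{"x": 0,"y": 0,"z": 35,"rx": 0,"ry": 0,"rz": 0},{"x": 0,"y": 0,"z": 25,"rx": 0,"ry": 0,"rz": 0},{"x": 0,"y": 0,"z": 13,"rx": 0,"ry": 0,"rz": 0},{"x": 0,"y": 0,"z": 5,"rx": 0,"ry": 0,"rz": 0},{"x": 0,"y": 0,"z": 0,"rx": 0,"ry": 0,"rz": 0},{"x": 0,"y": 0,"z": 0,"rx": 0,"ry": 0,"rz": 0}], grip=0.65, squeeze=12)

```text
time_s: 4.05
ee_pos: [476.1, 339.1, 92.1]
ee_rot: [179.9, 0.1, -180.0]
force: [0.2, 0.0, 0.5]
gripper_width: 59.4
gripper_force: 0.0
```

```bash
python3 - <<'E'
from h import *
s=state();print(s["time_s"],s["ee_pos"],s["ee_rot"])
f,*r=circ("wrist","",98,20,(477,336.6),2.5);save(f,"w2");print(r)
E
```

```text
4.05 [476.1024435  339.13697393  92.1368448 ] [ 1.79917056e+02  1.22901592e-01 -1.79989580e+02]
[array([476.4, 336.5,  19.5]), 691, 97.6]
```

View pics/w2.png

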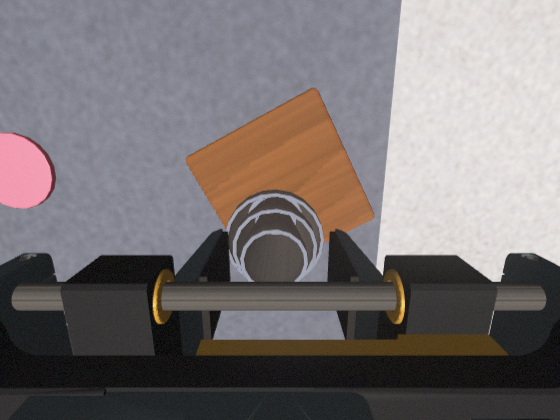

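Call:
move_arm(plan=[{"x": -0.7,"y": -2.6,"z": 3,"rx": 0,"ry": 0,"rz": 0},{"x": 0,"y": 0,"z": 3,"rx": 0,"ry": 0,"rz": 0},{"x": 0,"y": 0,"z": 0,"rx": 0,"ry": 0,"rz": 0},{"x": 0,"y": 0,"z": 0,"rx": 0,"ry": 0,"rz": 0}])

```text
time_s: 4.5
ee_pos: [475.8, 336.0, 85.0]
ee_rot: [180.0, -0.0, -180.0]
force: [-0.2, -0.6, -0.6]
gripper_width: 59.1
gripper_force: 0.0
```

Call:
move_arm(plan=[{"x": 0,"y": 0,"z": 0,"rx": 0,"ry": 0,"rz": 0},{"x": 0,"y": 0,"z": 0,"rx": 0,"ry": 0,"rz": 0},{"x": 0,"y": 0,"z": 0,"rx": 0,"ry": 0,"rz": 0},{"x": 0,"y": 0,"z": 0,"rx": 0,"ry": 0,"rz": 0},{"x": 0,"y": 0,"z": 0,"rx": 0,"ry": 0,"rz": 0},{"x": 0,"y": 0,"z": 0,"rx": 0,"ry": 0,"rz": 0}], grip=0.3, squeeze=12)

```text
time_s: 5.1
ee_pos: [475.9, 336.1, 85.0]
ee_rot: [180.0, 0.0, -180.0]
force: [-0.5, 0.8, 1.1]
gripper_width: 38.8
gripper_force: 12.0
```

Call:
move_arm(plan=[{"x": 0,"y": 0,"z": -5,"rx": 0,"ry": 0,"rz": 0},{"x": 0,"y": 0,"z": -10,"rx": 0,"ry": 0,"rz": 0},{"x": 0,"y": 0,"z": -15,"rx": 0,"ry": 0,"rz": 0},{"x": 0,"y": 0,"z": -25,"rx": 0,"ry": 0,"rz": 0},{"x": 0,"y": 0,"z": -25,"rx": 0,"ry": 0,"rz": 0},{"x": 0,"y": 0,"z": -15,"rx": 0,"ry": 0,"rz": 0},{"x": 0,"y": 0,"z": -10,"rx": 0,"ry": 0,"rz": 0},{"x": 0,"y": 0,"z": 0,"rx": 0,"ry": 0,"rz": 0}])

```text
time_s: 5.9
ee_pos: [476.5, 336.5, 191.8]
ee_rot: [179.9, 0.2, -180.0]
force: [-0.2, 0.1, -0.9]
gripper_width: 38.8
gripper_force: 12.0
```

```bash
python3 - <<'E'
from h import *
s=state();print(s["time_s"],s["ee_pos"],s["force"],s["gripper_width"])
f,*r=circ("wrist","",82,27,(477,336.6),2.5);save(f,"w3");print(r)
f,*r=circ("wrist","",66,34,(477,336.6),2.5);print(r)
x,y,z=s["ee_pos"]
f,*r=circ("wrist","",z+13,20,(x,y),4);print(r)
E
```

```text
5.9 [476.50588559 336.47475786 191.78497048] [-0.16627722  0.05933122 -0.9205831 ] 38.78584386527127
[array([476.2, 336.9,  26.5]), 345, 81.7]
[array([477.3, 336.3,  33.6]), 496, 65.7]
[array([473.9, 335.9,  21.8]), 747, 202.4]
```

View pics/w3.png

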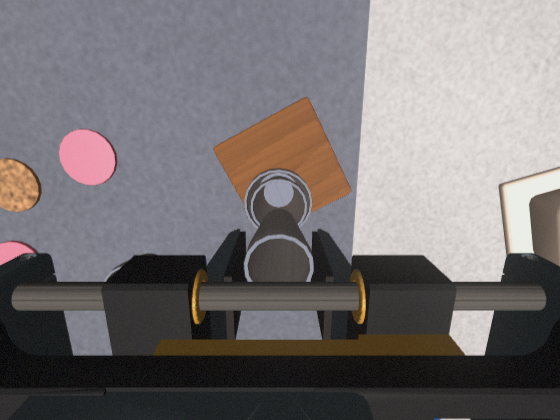

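Call:
move_arm(plan=[{"x": -4,"y": -15,"z": 0,"rx": 0,"ry": 0,"rz": 0},{"x": -7,"y": -30,"z": 0,"rx": 0,"ry": 0,"rz": 0},{"x": -10,"y": -41,"z": 0,"rx": 0,"ry": 0,"rz": 0},{"x": -10,"y": -44,"z": 0,"rx": 0,"ry": 0,"rz": 0},{"x": -10,"y": -44,"z": 0,"rx": 0,"ry": 0,"rz": 0},{"x": -10,"y": -44,"z": 0,"rx": 0,"ry": 0,"rz": 0},{"x": -10,"y": -44,"z": 0,"rx": 0,"ry": 0,"rz": 0},{"x": -10,"y": -44,"z": 0,"rx": 0,"ry": 0,"rz": 0},{"x": -10,"y": -44,"z": 0,"rx": 0,"ry": 0,"rz": 0},{"x": -10,"y": -44,"z": 0,"rx": 0,"ry": 0,"rz": 0}])

```text
time_s: 7.05
ee_pos: [566.2, -60.8, 189.2]
ee_rot: [-180.0, -0.1, 180.0]
force: [1.1, 0.4, 0.1]
gripper_width: 38.5
gripper_force: 12.0
```

Call:
move_arm(plan=[{"x": -10,"y": -44,"z": 0,"rx": 0,"ry": 0,"rz": 0},{"x": -9,"y": -34,"z": 0,"rx": 0,"ry": 0,"rz": 0},{"x": -6,"y": -21,"z": 0,"rx": 0,"ry": 0,"rz": 0},{"x": -3,"y": -10,"z": 0,"rx": 0,"ry": 0,"rz": 0},{"x": 0,"y": 0,"z": 0,"rx": 0,"ry": 0,"rz": 0},{"x": 0,"y": 0,"z": 0,"rx": 0,"ry": 0,"rz": 0}])

```text
time_s: 7.65
ee_pos: [594.3, -166.2, 189.5]
ee_rot: [179.9, -0.1, -180.0]
force: [0.4, 0.5, 0.2]
gripper_width: 38.6
gripper_force: 12.0
```

```bash
python3 - <<'E'
from h import *
s=state();print(s["time_s"],s["ee_pos"],s["ee_rot"],s["force"],s["gripper_width"])
f=grab_frame("wrist");W=world(f);save(f,"w4")
R,_=cv2.Rodrigues(f["rvec"])
for p in [(599,-168,6),(474,-337,6)]:
    q=R@np.array(p)+f["tvec"];print(p,q[0]/q[2]*f["fx"]+f["cx"],q[1]/q[2]*f["fy"]+f["cy"])
for z,R_,n in [(6,25,(599,-168)),(6,40,(474,-336))]:
    try: print(circ("wrist","",z,R_,n,2.5)[1:])
    except Exception as e: print("none")
for n in ("small_mat","large_mat"):
    for m in masks_of("wrist",n)[:3]: print(n,m["p"],m["box"])
    print([(m["p"],m["point"]) for m in landmark_of("top",n)[:2]], [(m["p"],m["box"]) for m in masks_of("top",n)[:1]])
f=grab_frame("top");g=cv2.resize(f["img"][150:330,250:470,::-1],None,fx=3,fy=3);cv2.imwrite("pics/t2.png",g)
E
```

```text
7.65 [ 594.29567541 -166.24854136  189.47658327] [ 1.79938372e+02 -7.69174086e-02 -1.79980262e+02] [0.43730524 0.52920786 0.17338731] 38.588549219964264
(599, -168, 6) 276.5316303190814 194.99450729107667
(474, -337, 6) 117.65086200529714 80.35277161335338
(array([ 597.3, -168. ,   24.5]), 1294, 5.9)
(array([ 473.5, -334.2,   39.8]), 4696, 5.8)
small_mat 0.84 [276.8, 193.0, 41.6, 40.8]
[(0.74, [363.3, 301.0]), (0.68, [359.4, 204.0])] [(0.83, [363.2, 203.3, 20.0, 22.3])]
large_mat 0.67 [122.5, 78.8, 76.1, 78.5]
[(0.57, [428.0, 247.8])] [(0.68, [429.8, 250.6, 35.0, 36.5])]
```

View pics/w4.png

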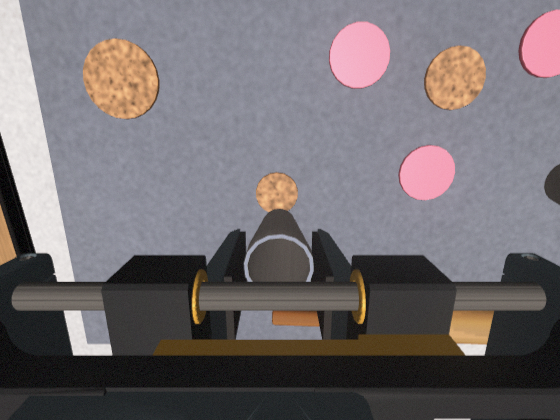

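Call:
move_arm(plan=[{"x": -3,"y": -1.8,"z": 10,"rx": 0,"ry": 0,"rz": 0},{"x": 0,"y": 0,"z": 25,"rx": 0,"ry": 0,"rz": 0},{"x": 0,"y": 0,"z": 30,"rx": 0,"ry": 0,"rz": 0},{"x": 0,"y": 0,"z": 25,"rx": 0,"ry": 0,"rz": 0},{"x": 0,"y": 0,"z": 14,"rx": 0,"ry": 0,"rz": 0},{"x": 0,"y": 0,"z": 7,"rx": 0,"ry": 0,"rz": 0},{"x": 0,"y": 0,"z": 3,"rx": 0,"ry": 0,"rz": 0},{"x": 0,"y": 0,"z": 0,"rx": 0,"ry": 0,"rz": 0},{"x": 0,"y": 0,"z": 0,"rx": 0,"ry": 0,"rz": 0},{"x": 0,"y": 0,"z": 0,"rx": 0,"ry": 0,"rz": 0}])

```text
time_s: 9.15
ee_pos: [598.6, -168.9, 77.0]
ee_rot: [-180.0, 0.1, -180.0]
force: [0.3, -0.5, -2.1]
gripper_width: 38.6
gripper_force: 12.0
```

Call:
move_arm(plan=[{"x": 0.5,"y": 0.5,"z": 2,"rx": 0,"ry": 0,"rz": 0},{"x": 0,"y": 0,"z": 1.5,"rx": 0,"ry": 0,"rz": 0},{"x": 0,"y": 0,"z": 0,"rx": 0,"ry": 0,"rz": 0},{"x": 0,"y": 0,"z": 0,"rx": 0,"ry": 0,"rz": 0}])

```text
time_s: 9.55
ee_pos: [597.4, -168.2, 72.4]
ee_rot: [180.0, -0.0, -180.0]
force: [0.3, -0.1, -0.8]
gripper_width: 39.1
gripper_force: 12.0
```

```bash
python3 - <<'E'
from h import *
s=state();print(s["time_s"],s["ee_pos"],s["force"])
f=grab_frame("side");W=world(f);print(circ("side","",86,20,(598,-168),4)[1:])
x=f["z_map"]; R,_=cv2.Rodrigues(f["rvec"]);q=R@np.array((598,-168,40))+f["tvec"];u,v=int(q[0]/q[2]*f["fx"]+f["cx"]),int(q[1]/q[2]*f["fy"]+f["cy"])
cv2.imwrite("pics/s5.png",cv2.resize(f["img"][v-40:v+40,u-50:u+50,::-1],None,fx=5,fy=5))
E
```

```text
9.55 [ 597.39669673 -168.18921959   72.38003386] [ 0.25146464 -0.09456    -0.82016851]
(array([ 645.1, -165.3,   63.1]), 10, 83.7)
```

View pics/s5.png

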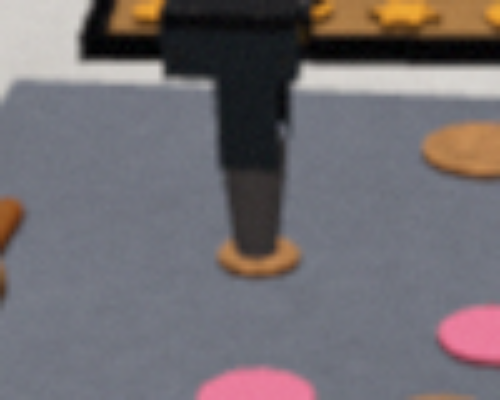

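Slim is over the middle of its mat (foot at about (258,250) of the crop), near contact. Creep down.

Call:
move_arm(plan=[{"x": 0,"y": 0,"z": 0.8,"rx": 0,"ry": 0,"rz": 0},{"x": 0,"y": 0,"z": 0,"rx": 0,"ry": 0,"rz": 0},{"x": 0,"y": 0,"z": 0,"rx": 0,"ry": 0,"rz": 0}])

```text
time_s: 9.95
ee_pos: [597.4, -168.2, 71.6]
ee_rot: [180.0, -0.0, -180.0]
force: [-0.0, -0.1, -1.5]
gripper_width: 38.7
gripper_force: 12.0
```

Call:
move_arm(plan=[{"x": 0,"y": 0,"z": 0.7,"rx": 0,"ry": 0,"rz": 0},{"x": 0,"y": 0,"z": 0,"rx": 0,"ry": 0,"rz": 0},{"x": 0,"y": 0,"z": 0,"rx": 0,"ry": 0,"rz": 0}])

```text
time_s: 10.25
ee_pos: [597.6, -168.2, 71.0]
ee_rot: [180.0, 0.0, -180.0]
force: [0.3, 0.7, -0.3]
gripper_width: 38.5
gripper_force: 12.0
```

Call:
move_arm(plan=[{"x": 0,"y": 0,"z": 0.5,"rx": 0,"ry": 0,"rz": 0},{"x": 0,"y": 0,"z": 0,"rx": 0,"ry": 0,"rz": 0},{"x": 0,"y": 0,"z": 0,"rx": 0,"ry": 0,"rz": 0}])

```text
time_s: 10.55
ee_pos: [597.8, -168.2, 71.0]
ee_rot: [-180.0, 0.1, -180.0]
force: [-1.8, 1.5, 4.9]
gripper_width: 38.9
gripper_force: 12.0
```

Call:
move_arm(plan=[{"x": 0,"y": 0,"z": 0,"rx": 0,"ry": 0,"rz": 0},{"x": 0,"y": 0,"z": 0,"rx": 0,"ry": 0,"rz": 0}])

```text
time_s: 10.75
ee_pos: [597.8, -168.3, 71.0]
ee_rot: [-180.0, 0.1, -180.0]
force: [-0.6, 0.7, 5.9]
gripper_width: 38.7
gripper_force: 12.0
```

Call:
move_arm(plan=[{"x": 0,"y": 0,"z": 0,"rx": 0,"ry": 0,"rz": 0},{"x": 0,"y": 0,"z": 0,"rx": 0,"ry": 0,"rz": 0},{"x": 0,"y": 0,"z": 0,"rx": 0,"ry": 0,"rz": 0},{"x": 0,"y": 0,"z": 0,"rx": 0,"ry": 0,"rz": 0},{"x": 0,"y": 0,"z": -8,"rx": 0,"ry": 0,"rz": 0},{"x": 0,"y": 0,"z": -15,"rx": 0,"ry": 0,"rz": 0},{"x": 0,"y": 0,"z": -30,"rx": 0,"ry": 0,"rz": 0},{"x": 0,"y": 0,"z": -30,"rx": 0,"ry": 0,"rz": 0},{"x": 0,"y": 0,"z": -20,"rx": 0,"ry": 0,"rz": 0},{"x": 0,"y": 0,"z": -10,"rx": 0,"ry": 0,"rz": 0}], grip=0.8)

```text
time_s: 11.75
ee_pos: [598.4, -168.5, 186.3]
ee_rot: [-179.9, 0.2, -180.0]
force: [-0.2, -0.6, -0.9]
gripper_width: 73.1
gripper_force: 0.0
```

Call:
move_arm(plan=[{"x": 3,"y": 10,"z": 0,"rx": 0,"ry": 0,"rz": 0},{"x": 6,"y": 25,"z": 0,"rx": 0,"ry": 0,"rz": 0},{"x": 10,"y": 40,"z": 0,"rx": 0,"ry": 0,"rz": 0},{"x": 10,"y": 44,"z": 0,"rx": 0,"ry": 0,"rz": 0},{"x": 10,"y": 44,"z": 0,"rx": 0,"ry": 0,"rz": 0},{"x": 10,"y": 44,"z": 0,"rx": 0,"ry": 0,"rz": 0},{"x": 10,"y": 44,"z": 0,"rx": 0,"ry": 0,"rz": 0},{"x": 10,"y": 44,"z": 0,"rx": 0,"ry": 0,"rz": 0},{"x": 10,"y": 44,"z": 0,"rx": 0,"ry": 0,"rz": 0},{"x": 10,"y": 44,"z": 0,"rx": 0,"ry": 0,"rz": 0}])

```text
time_s: 12.75
ee_pos: [506.2, 216.5, 182.0]
ee_rot: [-180.0, -0.2, -180.0]
force: [-0.0, 0.0, 0.3]
gripper_width: 73.0
gripper_force: 0.0
```

Call:
move_arm(plan=[{"x": 10,"y": 44,"z": 0,"rx": 0,"ry": 0,"rz": 0},{"x": 10,"y": 39,"z": 0,"rx": 0,"ry": 0,"rz": 0},{"x": 7,"y": 24,"z": 0,"rx": 0,"ry": 0,"rz": 0},{"x": 4,"y": 14,"z": 0,"rx": 0,"ry": 0,"rz": 0},{"x": 0,"y": 0,"z": 0,"rx": 0,"ry": 0,"rz": 0},{"x": 0,"y": 0,"z": 0,"rx": 0,"ry": 0,"rz": 0}])

```text
time_s: 13.35
ee_pos: [477.0, 334.8, 182.8]
ee_rot: [-179.9, -0.1, -180.0]
force: [-0.7, 0.9, 0.4]
gripper_width: 72.6
gripper_force: 0.0
```

```bash
python3 - <<'E'
from h import *
s=state();print(s["time_s"],s["ee_pos"],s["ee_rot"],s["gripper_width"])
for z,r,n in [(82,27,(477,336.6)),(66,34,(477,336.6)),(6,32,(472,23))]:print(circ("wrist","",z,r,n,2.5)[1:])
for c in("side","top"): print(c,circ(c,"",84,20,(598,-168),3)[1:],circ(c,"",82,27,(477,336),3)[1:])
E
```

```text
13.35 [477.03472309 334.81851259 182.78821691] [-1.79913479e+02 -5.70355668e-02 -1.79978608e+02] 72.64890470159395
(array([476.5, 336.9,  26.6]), 509, 81.7)
(array([477.4, 336.4,  33.6]), 715, 65.8)
(array([471.9,  24.5,  31.1]), 1618, 5.6)
side (array([ 599.6, -165.6,   19.6]), 32, 82.3) (array([477.4, 337.3,  26.7]), 87, 80.6)Traceback (most recent call last):
  File "<stdin>", line 4, in <module>
  File "h.py", line 16, in circ
    h=cv2.convexHull(p[:,:2].astype(np.float32)).reshape(-1,2)
      ^^^^^^^^^^^^^^^^^^^^^^^^^^^^^^^^^^^^^^^^^^^^^^^^^^
AttributeError: 'NoneType' object has no attribute 'reshape'
```

Call:
move_arm(plan=[{"x": 0.3,"y": 2,"z": 10,"rx": 0,"ry": 0,"rz": 0},{"x": 0,"y": 0,"z": 25,"rx": 0,"ry": 0,"rz": 0},{"x": 0,"y": 0,"z": 30,"rx": 0,"ry": 0,"rz": 0},{"x": 0,"y": 0,"z": 25,"rx": 0,"ry": 0,"rz": 0},{"x": 0,"y": 0,"z": 13,"rx": 0,"ry": 0,"rz": 0},{"x": 0,"y": 0,"z": 4,"rx": 0,"ry": 0,"rz": 0},{"x": 0,"y": 0,"z": 0,"rx": 0,"ry": 0,"rz": 0},{"x": 0,"y": 0,"z": 0,"rx": 0,"ry": 0,"rz": 0},{"x": 0,"y": 0,"z": 0,"rx": 0,"ry": 0,"rz": 0}])

```text
time_s: 14.6
ee_pos: [477.8, 338.3, 77.7]
ee_rot: [179.9, 0.1, -180.0]
force: [0.5, -0.3, 0.2]
gripper_width: 72.8
gripper_force: 0.0
```

Call:
move_arm(plan=[{"x": 0.8,"y": -1.3,"z": 4,"rx": 0,"ry": 0,"rz": 0},{"x": 0,"y": 0,"z": 3,"rx": 0,"ry": 0,"rz": 0},{"x": 0,"y": 0,"z": 0,"rx": 0,"ry": 0,"rz": 0},{"x": 0,"y": 0,"z": 0,"rx": 0,"ry": 0,"rz": 0}])

```text
time_s: 15.0
ee_pos: [476.2, 336.4, 69.4]
ee_rot: [-180.0, -0.0, -180.0]
force: [0.7, 0.4, -0.1]
gripper_width: 72.9
gripper_force: 0.0
```

Call:
move_arm(plan=[{"x": 0,"y": 0,"z": 0,"rx": 0,"ry": 0,"rz": 0},{"x": 0,"y": 0,"z": 0,"rx": 0,"ry": 0,"rz": 0},{"x": 0,"y": 0,"z": 0,"rx": 0,"ry": 0,"rz": 0},{"x": 0,"y": 0,"z": 0,"rx": 0,"ry": 0,"rz": 0},{"x": 0,"y": 0,"z": 0,"rx": 0,"ry": 0,"rz": 0},{"x": 0,"y": 0,"z": 0,"rx": 0,"ry": 0,"rz": 0}], grip=0.45, squeeze=12)

```text
time_s: 15.6
ee_pos: [476.3, 336.6, 69.6]
ee_rot: [180.0, 0.0, -180.0]
force: [0.4, 0.5, -0.5]
gripper_width: 54.3
gripper_force: 12.0
```

Call:
move_arm(plan=[{"x": 0,"y": 0,"z": -5,"rx": 0,"ry": 0,"rz": 0},{"x": 0,"y": 0,"z": -10,"rx": 0,"ry": 0,"rz": 0},{"x": 0,"y": 0,"z": -15,"rx": 0,"ry": 0,"rz": 0},{"x": 0,"y": 0,"z": -20,"rx": 0,"ry": 0,"rz": 0},{"x": 0,"y": 0,"z": -15,"rx": 0,"ry": 0,"rz": 0},{"x": 0,"y": 0,"z": -10,"rx": 0,"ry": 0,"rz": 0},{"x": 0,"y": 0,"z": 0,"rx": 0,"ry": 0,"rz": 0}])

```text
time_s: 16.3
ee_pos: [477.1, 336.9, 146.4]
ee_rot: [179.9, 0.2, -180.0]
force: [-0.1, 0.4, -0.9]
gripper_width: 54.1
gripper_force: 12.0
```

```bash
python3 - <<'E'
from h import *
s=state();print(s["time_s"],s["ee_pos"],s["force"],s["gripper_width"])
f,*r=circ("wrist","",66,34,(477,336.6),2.5);save(f,"w6");print(r)
E
```

```text
16.3 [477.07792216 336.93059564 146.35408061] [-0.05520703  0.39005053 -0.91012367] 54.14162700917408
[array([477.2, 336.3,  33.5]), 448, 65.7]
```

View pics/w6.png

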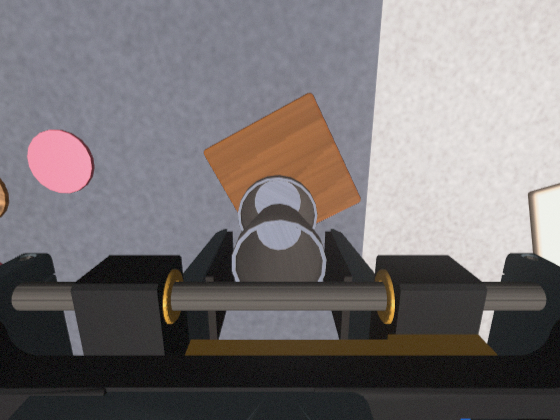

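Call:
move_arm(plan=[{"x": 0.5,"y": -13,"z": 0,"rx": 0,"ry": 0,"rz": 0},{"x": 0.5,"y": -30,"z": 0,"rx": 0,"ry": 0,"rz": 0},{"x": 0.5,"y": -44,"z": 0,"rx": 0,"ry": 0,"rz": 0},{"x": 0.5,"y": -44,"z": 0,"rx": 0,"ry": 0,"rz": 0},{"x": 0.5,"y": -44,"z": 0,"rx": 0,"ry": 0,"rz": 0},{"x": 0.5,"y": -44,"z": 0,"rx": 0,"ry": 0,"rz": 0},{"x": 0.5,"y": -42,"z": 0,"rx": 0,"ry": 0,"rz": 0},{"x": 0.5,"y": -30,"z": 0,"rx": 0,"ry": 0,"rz": 0},{"x": 0.5,"y": -15,"z": 0,"rx": 0,"ry": 0,"rz": 0},{"x": 0.5,"y": -7,"z": 0,"rx": 0,"ry": 0,"rz": 0}])

```text
time_s: 17.35
ee_pos: [470.0, 21.4, 143.6]
ee_rot: [-180.0, -0.1, 179.9]
force: [0.1, -0.1, -0.1]
gripper_width: 54.5
gripper_force: 12.0
```

Call:
move_arm(plan=[{"x": 0,"y": 0,"z": 10,"rx": 0,"ry": 0,"rz": 0},{"x": 0,"y": 0,"z": 20,"rx": 0,"ry": 0,"rz": 0},{"x": 0,"y": 0,"z": 20,"rx": 0,"ry": 0,"rz": 0},{"x": 0,"y": 0,"z": 15,"rx": 0,"ry": 0,"rz": 0},{"x": 0,"y": 0,"z": 8,"rx": 0,"ry": 0,"rz": 0},{"x": 0,"y": 0,"z": 4,"rx": 0,"ry": 0,"rz": 0},{"x": 0,"y": 0,"z": 0,"rx": 0,"ry": 0,"rz": 0},{"x": 0,"y": 0,"z": 0,"rx": 0,"ry": 0,"rz": 0},{"x": 0,"y": 0,"z": 0,"rx": 0,"ry": 0,"rz": 0}])

```text
time_s: 18.25
ee_pos: [471.9, 23.5, 68.1]
ee_rot: [180.0, 0.1, -180.0]
force: [-0.6, -0.7, -0.8]
gripper_width: 54.1
gripper_force: 12.0
```

```bash
python3 - <<'E'
from h import *
s=state();print(s["time_s"],s["ee_pos"],s["force"],s["gripper_width"])
f=grab_frame("side")
R,_=cv2.Rodrigues(f["rvec"]);q=R@np.array((472,24,40))+f["tvec"];u,v=int(q[0]/q[2]*f["fx"]+f["cx"]),int(q[1]/q[2]*f["fy"]+f["cy"])
cv2.imwrite("pics/s7.png",cv2.resize(f["img"][v-40:v+40,u-50:u+50,::-1],None,fx=5,fy=5))
E
```

```text
18.25 [471.87101466  23.53982027  68.06037799] [-0.64931871 -0.72355391 -0.80903186] 54.067176380321406
```

View pics/s7.png

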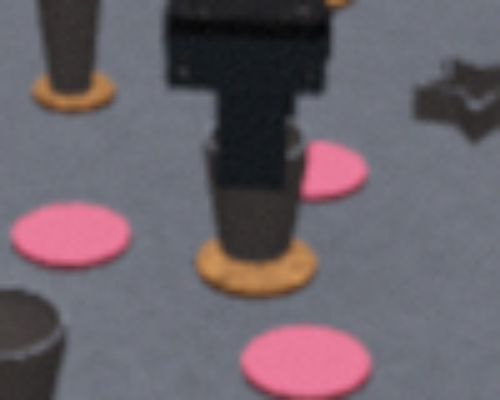

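Call:
move_arm(plan=[{"x": 0,"y": 0,"z": 4,"rx": 0,"ry": 0,"rz": 0},{"x": 0,"y": 0,"z": 2.5,"rx": 0,"ry": 0,"rz": 0},{"x": 0,"y": 0,"z": 0,"rx": 0,"ry": 0,"rz": 0},{"x": 0,"y": 0,"z": 0,"rx": 0,"ry": 0,"rz": 0}])

```text
time_s: 18.7
ee_pos: [471.2, 23.4, 60.8]
ee_rot: [180.0, -0.0, -180.0]
force: [0.6, 0.8, -1.6]
gripper_width: 54.1
gripper_force: 12.0
```

Call:
move_arm(plan=[{"x": 0,"y": 0,"z": 0.5,"rx": 0,"ry": 0,"rz": 0},{"x": 0,"y": 0,"z": 0,"rx": 0,"ry": 0,"rz": 0},{"x": 0,"y": 0,"z": 0,"rx": 0,"ry": 0,"rz": 0}])

```text
time_s: 19.0
ee_pos: [471.3, 23.4, 60.5]
ee_rot: [180.0, 0.0, -180.0]
force: [-0.8, -0.2, -0.0]
gripper_width: 53.8
gripper_force: 12.0
```

Call:
move_arm(plan=[{"x": 0,"y": 0,"z": 0.6,"rx": 0,"ry": 0,"rz": 0},{"x": 0,"y": 0,"z": 0,"rx": 0,"ry": 0,"rz": 0},{"x": 0,"y": 0,"z": 0,"rx": 0,"ry": 0,"rz": 0}])

```text
time_s: 19.3
ee_pos: [471.3, 23.5, 59.8]
ee_rot: [180.0, 0.0, -180.0]
force: [-0.8, 0.1, -1.4]
gripper_width: 54.2
gripper_force: 12.0
```

Call:
move_arm(plan=[{"x": 0,"y": 0,"z": 0.5,"rx": 0,"ry": 0,"rz": 0},{"x": 0,"y": 0,"z": 0,"rx": 0,"ry": 0,"rz": 0},{"x": 0,"y": 0,"z": 0,"rx": 0,"ry": 0,"rz": 0}])

```text
time_s: 19.6
ee_pos: [471.4, 23.5, 59.5]
ee_rot: [180.0, 0.0, -180.0]
force: [0.1, 0.1, 1.7]
gripper_width: 53.8
gripper_force: 12.0
```

Call:
move_arm(plan=[{"x": 0,"y": 0,"z": 0,"rx": 0,"ry": 0,"rz": 0},{"x": 0,"y": 0,"z": 0,"rx": 0,"ry": 0,"rz": 0},{"x": 0,"y": 0,"z": 0,"rx": 0,"ry": 0,"rz": 0},{"x": 0,"y": 0,"z": 0,"rx": 0,"ry": 0,"rz": 0},{"x": 0,"y": 0,"z": -8,"rx": 0,"ry": 0,"rz": 0},{"x": 0,"y": 0,"z": -15,"rx": 0,"ry": 0,"rz": 0},{"x": 0,"y": 0,"z": -25,"rx": 0,"ry": 0,"rz": 0},{"x": 0,"y": 0,"z": -25,"rx": 0,"ry": 0,"rz": 0},{"x": 0,"y": 0,"z": -15,"rx": 0,"ry": 0,"rz": 0},{"x": 0,"y": 0,"z": -10,"rx": 0,"ry": 0,"rz": 0}], grip=1)

```text
time_s: 20.6
ee_pos: [471.9, 23.5, 159.2]
ee_rot: [180.0, 0.2, -180.0]
force: [0.8, -0.1, -0.1]
gripper_width: 91.6
gripper_force: 0.0
```

Call:
move_arm(plan=[{"x": -0.5,"y": 13,"z": 0,"rx": 0,"ry": 0,"rz": 0},{"x": -0.5,"y": 30,"z": 0,"rx": 0,"ry": 0,"rz": 0},{"x": -0.5,"y": 44,"z": 0,"rx": 0,"ry": 0,"rz": 0},{"x": -0.5,"y": 44,"z": 0,"rx": 0,"ry": 0,"rz": 0},{"x": -0.5,"y": 44,"z": 0,"rx": 0,"ry": 0,"rz": 0},{"x": -0.5,"y": 44,"z": 0,"rx": 0,"ry": 0,"rz": 0},{"x": -0.5,"y": 42,"z": 0,"rx": 0,"ry": 0,"rz": 0},{"x": -0.5,"y": 30,"z": 0,"rx": 0,"ry": 0,"rz": 0},{"x": -0.5,"y": 15,"z": 0,"rx": 0,"ry": 0,"rz": 0},{"x": -0.5,"y": 7,"z": 0,"rx": 0,"ry": 0,"rz": 0}])

```text
time_s: 21.6
ee_pos: [475.4, 337.6, 156.3]
ee_rot: [-179.9, -0.1, -179.9]
force: [-0.3, -0.3, -0.3]
gripper_width: 91.0
gripper_force: 0.0
```

Call:
move_arm(plan=[{"x": 0,"y": 0,"z": 10,"rx": 0,"ry": 0,"rz": 0},{"x": 0,"y": 0,"z": 20,"rx": 0,"ry": 0,"rz": 0},{"x": 0,"y": 0,"z": 20,"rx": 0,"ry": 0,"rz": 0},{"x": 0,"y": 0,"z": 15,"rx": 0,"ry": 0,"rz": 0},{"x": 0,"y": 0,"z": 10,"rx": 0,"ry": 0,"rz": 0},{"x": 0,"y": 0,"z": 5,"rx": 0,"ry": 0,"rz": 0},{"x": 0,"y": 0,"z": 0,"rx": 0,"ry": 0,"rz": 0},{"x": 0,"y": 0,"z": 0,"rx": 0,"ry": 0,"rz": 0},{"x": 0,"y": 0,"z": 0,"rx": 0,"ry": 0,"rz": 0}])

```text
time_s: 22.5
ee_pos: [476.8, 336.7, 78.2]
ee_rot: [179.9, 0.1, -180.0]
force: [0.3, -0.1, -0.3]
gripper_width: 91.4
gripper_force: 0.0
```

```bash
python3 - <<'E'
from h import *
s=state();print(s["time_s"],s["ee_pos"],s["ee_rot"],s["gripper_width"])
for z,r,n in [(66,34,(477,336.6))]:print(circ("wrist","",z,r,n,2.5)[1:])
for c in("side","top"): print(c,circ(c,"",72,27,(472,24),3)[1:])
E
```

```text
22.5 [476.76769744 336.68733543  78.1945727 ] [ 1.79941637e+02  8.25974129e-02 -1.79995090e+02] 91.4275013228332
(array([477. , 336.2,  33.5]), 1006, 65.7)
side (array([470.9,  26. ,  24.6]), 12, 71.2)
top (array([473.6,  22.5,  26.1]), 67, 72.0)
```

Call:
move_arm(plan=[{"x": -0.5,"y": -0.3,"z": 10,"rx": 0,"ry": 0,"rz": 0},{"x": 0,"y": 0,"z": 9,"rx": 0,"ry": 0,"rz": 0},{"x": 0,"y": 0,"z": 4,"rx": 0,"ry": 0,"rz": 0},{"x": 0,"y": 0,"z": 0,"rx": 0,"ry": 0,"rz": 0},{"x": 0,"y": 0,"z": 0,"rx": 0,"ry": 0,"rz": 0},{"x": 0,"y": 0,"z": 0,"rx": 0,"ry": 0,"rz": 0}])

```text
time_s: 23.25
ee_pos: [477.0, 336.3, 54.6]
ee_rot: [180.0, 0.0, -180.0]
force: [-0.2, 0.6, 0.5]
gripper_width: 91.2
gripper_force: 0.0
```

Call:
move_arm(plan=[{"x": 0,"y": 0,"z": 0,"rx": 0,"ry": 0,"rz": 0},{"x": 0,"y": 0,"z": 0,"rx": 0,"ry": 0,"rz": 0},{"x": 0,"y": 0,"z": 0,"rx": 0,"ry": 0,"rz": 0},{"x": 0,"y": 0,"z": 0,"rx": 0,"ry": 0,"rz": 0},{"x": 0,"y": 0,"z": 0,"rx": 0,"ry": 0,"rz": 0},{"x": 0,"y": 0,"z": 0,"rx": 0,"ry": 0,"rz": 0}], grip=0.6, squeeze=12)

```text
time_s: 23.85
ee_pos: [476.9, 336.1, 54.5]
ee_rot: [180.0, 0.0, -180.0]
force: [0.2, -2.6, 1.0]
gripper_width: 68.2
gripper_force: 12.0
```

Call:
move_arm(plan=[{"x": 0,"y": 0,"z": -5,"rx": 0,"ry": 0,"rz": 0},{"x": 0,"y": 0,"z": -12,"rx": 0,"ry": 0,"rz": 0},{"x": 0,"y": 0,"z": -20,"rx": 0,"ry": 0,"rz": 0},{"x": 0,"y": 0,"z": -25,"rx": 0,"ry": 0,"rz": 0},{"x": 0,"y": 0,"z": -25,"rx": 0,"ry": 0,"rz": 0},{"x": 0,"y": 0,"z": -15,"rx": 0,"ry": 0,"rz": 0},{"x": 0,"y": 0,"z": -8,"rx": 0,"ry": 0,"rz": 0},{"x": 0,"y": 0,"z": 0,"rx": 0,"ry": 0,"rz": 0}])

```text
time_s: 24.65
ee_pos: [477.2, 336.5, 165.8]
ee_rot: [179.9, 0.1, -180.0]
force: [0.1, -0.0, -1.5]
gripper_width: 67.7
gripper_force: 12.0
```

Call:
move_arm(plan=[{"x": 0,"y": -13,"z": 0,"rx": 0,"ry": 0,"rz": 0},{"x": 0,"y": -30,"z": 0,"rx": 0,"ry": 0,"rz": 0},{"x": 0,"y": -40,"z": 0,"rx": 0,"ry": 0,"rz": 0},{"x": 0,"y": -40,"z": 0,"rx": 0,"ry": 0,"rz": 0},{"x": 0,"y": -40,"z": 0,"rx": 0,"ry": 0,"rz": 0},{"x": 0,"y": -40,"z": 0,"rx": 0,"ry": 0,"rz": 0},{"x": 0,"y": -40,"z": 0,"rx": 0,"ry": 0,"rz": 0},{"x": 0,"y": -40,"z": 0,"rx": 0,"ry": 0,"rz": 0},{"x": 0,"y": -40,"z": 0,"rx": 0,"ry": 0,"rz": 0},{"x": 0,"y": -40,"z": 0,"rx": 0,"ry": 0,"rz": 0}])

```text
time_s: 25.65
ee_pos: [475.1, -29.0, 163.2]
ee_rot: [-180.0, -0.2, -180.0]
force: [-0.1, -0.7, -2.2]
gripper_width: 67.9
gripper_force: 12.0
```

Call:
move_arm(plan=[{"x": 0,"y": -40,"z": 0,"rx": 0,"ry": 0,"rz": 0},{"x": 0,"y": -40,"z": 0,"rx": 0,"ry": 0,"rz": 0},{"x": 0,"y": -40,"z": 0,"rx": 0,"ry": 0,"rz": 0},{"x": 0,"y": -40,"z": 0,"rx": 0,"ry": 0,"rz": 0},{"x": 0,"y": -40,"z": 0,"rx": 0,"ry": 0,"rz": 0},{"x": 1,"y": -40,"z": 0,"rx": 0,"ry": 0,"rz": 0},{"x": 1,"y": -35,"z": 0,"rx": 0,"ry": 0,"rz": 0},{"x": 1,"y": -21,"z": 0,"rx": 0,"ry": 0,"rz": 0},{"x": 0,"y": -10,"z": 0,"rx": 0,"ry": 0,"rz": 0},{"x": 0,"y": 0,"z": 0,"rx": 0,"ry": 0,"rz": 0}])

```text
time_s: 26.65
ee_pos: [472.8, -333.5, 163.2]
ee_rot: [179.9, -0.1, 179.9]
force: [0.4, 0.6, -1.9]
gripper_width: 67.7
gripper_force: 12.0
```

```bash
python3 - <<'E'
from h import *
s=state();print(s["time_s"],s["ee_pos"],s["ee_rot"],s["qpos"],s["gripper_width"])
f=grab_frame("wrist");save(f,"w8")
print(circ("wrist","",6,40,(474,-335),2.5)[1:])
x,y,z=s["ee_pos"];print(circ("wrist","",z+11.5,34,(x,y),3)[1:])
for c in("side","top"): print(c,circ(c,"",72,27,(472,24),3)[1:],circ(c,"",6,40,(474,-335),2.5)[1:])
E
```

```text
26.65 [ 472.84046645 -333.53334463  163.21320696] [ 1.79923901e+02 -1.00261749e-01  1.79905443e+02] [-3.63384713e+01  2.07542290e+01  9.35851898e+01  2.29925791e-03
  6.57864343e+01 -1.26244793e+02] 67.71307442855355
(array([ 472.9, -334.5,   39.4]), 2679, 5.9)
(array([ 473.8, -331.9,   34.3]), 1558, 174.7)
side (array([472.8,  24.6,  27.5]), 46, 70.5) (array([ 474.1, -330.6,   39.1]), 166, 5.4)
top (array([473.6,  22.8,  26.2]), 66, 72.0) (array([ 473.1, -329.6,   39.3]), 448, 6.1)
```

View pics/w8.png

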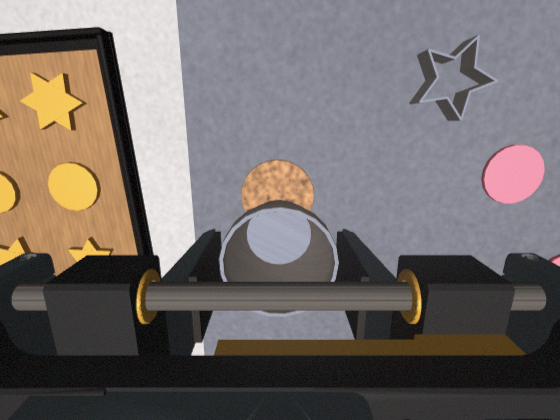

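Call:
move_arm(plan=[{"x": 0,"y": -0.5,"z": 10,"rx": 0,"ry": 0,"rz": 0},{"x": 0,"y": 0,"z": 20,"rx": 0,"ry": 0,"rz": 0},{"x": 0,"y": 0,"z": 28,"rx": 0,"ry": 0,"rz": 0},{"x": 0,"y": 0,"z": 25,"rx": 0,"ry": 0,"rz": 0},{"x": 0,"y": 0,"z": 15,"rx": 0,"ry": 0,"rz": 0},{"x": 0,"y": 0,"z": 7,"rx": 0,"ry": 0,"rz": 0},{"x": 0,"y": 0,"z": 0,"rx": 0,"ry": 0,"rz": 0},{"x": 0,"y": 0,"z": 0,"rx": 0,"ry": 0,"rz": 0},{"x": 0,"y": 0,"z": 0,"rx": 0,"ry": 0,"rz": 0}])

```text
time_s: 27.9
ee_pos: [474.6, -333.8, 60.3]
ee_rot: [-179.9, 0.1, -180.0]
force: [0.3, 0.1, -1.5]
gripper_width: 67.8
gripper_force: 12.0
```

Call:
move_arm(plan=[{"x": 0.8,"y": -0.5,"z": 6,"rx": 0,"ry": 0,"rz": 0},{"x": 0,"y": 0,"z": 3.5,"rx": 0,"ry": 0,"rz": 0},{"x": 0,"y": 0,"z": 0,"rx": 0,"ry": 0,"rz": 0},{"x": 0,"y": 0,"z": 0,"rx": 0,"ry": 0,"rz": 0},{"x": 0,"y": 0,"z": 0,"rx": 0,"ry": 0,"rz": 0}])

```text
time_s: 28.4
ee_pos: [473.2, -333.9, 49.9]
ee_rot: [-180.0, 0.0, -180.0]
force: [0.3, 0.4, -1.4]
gripper_width: 68.0
gripper_force: 12.0
```

Call:
move_arm(plan=[{"x": 0,"y": 0,"z": 0.6,"rx": 0,"ry": 0,"rz": 0},{"x": 0,"y": 0,"z": 0,"rx": 0,"ry": 0,"rz": 0},{"x": 0,"y": 0,"z": 0,"rx": 0,"ry": 0,"rz": 0}])

```text
time_s: 28.7
ee_pos: [473.1, -333.9, 49.3]
ee_rot: [180.0, 0.0, -180.0]
force: [0.8, -0.1, -1.3]
gripper_width: 68.0
gripper_force: 12.0
```

Call:
move_arm(plan=[{"x": 0,"y": 0,"z": 0.6,"rx": 0,"ry": 0,"rz": 0},{"x": 0,"y": 0,"z": 0,"rx": 0,"ry": 0,"rz": 0},{"x": 0,"y": 0,"z": 0,"rx": 0,"ry": 0,"rz": 0}])

```text
time_s: 29.0
ee_pos: [473.1, -333.8, 48.6]
ee_rot: [180.0, -0.0, -180.0]
force: [0.9, 0.5, -1.7]
gripper_width: 68.2
gripper_force: 12.0
```

Call:
move_arm(plan=[{"x": 0,"y": 0,"z": 0.4,"rx": 0,"ry": 0,"rz": 0},{"x": 0,"y": 0,"z": 0,"rx": 0,"ry": 0,"rz": 0},{"x": 0,"y": 0,"z": 0,"rx": 0,"ry": 0,"rz": 0}])

```text
time_s: 29.3
ee_pos: [473.1, -333.8, 48.5]
ee_rot: [180.0, 0.0, -180.0]
force: [-0.9, 1.0, 1.7]
gripper_width: 68.3
gripper_force: 12.0
```

Call:
move_arm(plan=[{"x": 0,"y": 0,"z": 0,"rx": 0,"ry": 0,"rz": 0},{"x": 0,"y": 0,"z": 0,"rx": 0,"ry": 0,"rz": 0},{"x": 0,"y": 0,"z": 0,"rx": 0,"ry": 0,"rz": 0},{"x": 0,"y": 0,"z": 0,"rx": 0,"ry": 0,"rz": 0},{"x": 0,"y": 0,"z": -8,"rx": 0,"ry": 0,"rz": 0},{"x": 0,"y": 0,"z": -15,"rx": 0,"ry": 0,"rz": 0},{"x": 0,"y": 0,"z": -30,"rx": 0,"ry": 0,"rz": 0},{"x": 0,"y": 0,"z": -30,"rx": 0,"ry": 0,"rz": 0},{"x": 0,"y": 0,"z": -20,"rx": 0,"ry": 0,"rz": 0},{"x": 0,"y": 0,"z": -10,"rx": 0,"ry": 0,"rz": 0}], grip=1)

```text
time_s: 30.3
ee_pos: [474.0, -334.5, 164.0]
ee_rot: [-179.9, 0.2, -180.0]
force: [-0.4, -0.0, -1.3]
gripper_width: 91.4
gripper_force: 0.0
```

```bash
python3 - <<'E'
from h import *
s=state();print(s["time_s"],s["ee_pos"],s["ee_rot"],s["gripper_width"])
print(circ("wrist","",60,34,(473,-334),2.5)[1:])
for c in("side","top"): print(c,circ(c,"",60,34,(473,-334),2.5)[1:])
E
```

```text
30.3 [ 473.9800164 -334.5171564  163.9909164] [-179.85659049    0.20346284 -179.98690974] 91.42660758492435
(array([ 473.6, -333.7,   33.7]), 630, 59.7)
side (array([ 474.5, -328.9,   33. ]), 30, 58.8)
top (array([ 475.6, -332.5,   32.4]), 46, 59.6)
```

Call:
move_arm(plan=[{"x": -3,"y": 10,"z": 0,"rx": 0,"ry": 0,"rz": 0},{"x": -6,"y": 25,"z": 0,"rx": 0,"ry": 0,"rz": 0},{"x": -10,"y": 40,"z": 0,"rx": 0,"ry": 0,"rz": 0},{"x": -10,"y": 44,"z": 0,"rx": 0,"ry": 0,"rz": 0},{"x": -10,"y": 44,"z": 0,"rx": 0,"ry": 0,"rz": 0},{"x": -10,"y": 44,"z": 0,"rx": 0,"ry": 0,"rz": 0},{"x": -10,"y": 44,"z": 0,"rx": 0,"ry": 0,"rz": 0},{"x": -10,"y": 44,"z": 0,"rx": 0,"ry": 0,"rz": 0},{"x": -10,"y": 44,"z": 0,"rx": 0,"ry": 0,"rz": 0},{"x": -10,"y": 44,"z": 0,"rx": 0,"ry": 0,"rz": 0}])

```text
time_s: 31.45
ee_pos: [561.0, 51.7, 159.8]
ee_rot: [180.0, -0.2, -180.0]
force: [1.3, 0.3, -0.8]
gripper_width: 91.4
gripper_force: 0.0
```

Call:
move_arm(plan=[{"x": -10,"y": 44,"z": 0,"rx": 0,"ry": 0,"rz": 0},{"x": -8,"y": 39,"z": 0,"rx": 0,"ry": 0,"rz": 0},{"x": -4,"y": 25,"z": 0,"rx": 0,"ry": 0,"rz": 0},{"x": -1,"y": 15,"z": 0,"rx": 0,"ry": 0,"rz": 0},{"x": 0,"y": 0,"z": 0,"rx": 0,"ry": 0,"rz": 0},{"x": 0,"y": 0,"z": 0,"rx": 0,"ry": 0,"rz": 0}])

```text
time_s: 32.05
ee_pos: [584.3, 171.5, 160.5]
ee_rot: [-179.9, -0.1, -180.0]
force: [0.2, 0.8, 0.3]
gripper_width: 91.2
gripper_force: 0.0
```

```bash
python3 - <<'E'
from h import *
s=state();print(s["time_s"],s["ee_pos"],s["ee_rot"],s["gripper_width"])
print(circ("wrist","",54,34,(585,173),2.5)[1:])
for c in("side","top"): print(c,circ(c,"",60,34,(473,-334),2.5)[1:],circ(c,"",54,34,(585,173),2.5)[1:])
E
```

```text
32.05 [584.25551948 171.45285455 160.5427567 ] [-1.79936474e+02 -9.65901333e-02 -1.79975702e+02] 91.22228576195495
(array([584.1, 173.1,  33.6]), 620, 53.7)
side (array([ 474. , -330.1,   33.5]), 30, 59.1) (array([584.8, 174.5,  34.1]), 75, 52.8)
top (array([ 475.2, -334.1,   33.4]), 98, 59.7) (array([584.7, 173.5,  31.5]), 16, 53.7)
```

Call:
move_arm(plan=[{"x": 0,"y": 1,"z": 10,"rx": 0,"ry": 0,"rz": 0},{"x": 0,"y": 0,"z": 25,"rx": 0,"ry": 0,"rz": 0},{"x": 0,"y": 0,"z": 30,"rx": 0,"ry": 0,"rz": 0},{"x": 0,"y": 0,"z": 25,"rx": 0,"ry": 0,"rz": 0},{"x": 0,"y": 0,"z": 15,"rx": 0,"ry": 0,"rz": 0},{"x": 0,"y": 0,"z": 5,"rx": 0,"ry": 0,"rz": 0},{"x": 0,"y": 0,"z": 0,"rx": 0,"ry": 0,"rz": 0},{"x": 0,"y": 0,"z": 0,"rx": 0,"ry": 0,"rz": 0},{"x": 0,"y": 0,"z": 0,"rx": 0,"ry": 0,"rz": 0}])

```text
time_s: 33.2
ee_pos: [585.7, 173.3, 52.3]
ee_rot: [180.0, 0.1, -180.0]
force: [-0.7, 0.4, 0.6]
gripper_width: 91.4
gripper_force: 0.0
```

```bash
python3 - <<'E'
from h import *
s=state();print(s["time_s"],s["ee_pos"],s["ee_rot"],s["gripper_width"])
print(circ("wrist","",54,34,(585,173),2.5)[1:])
E
```

```text
33.2 [585.74404506 173.31107329  52.32243406] [ 1.79963531e+02  1.21538625e-01 -1.79993674e+02] 91.44547882007443
(array([583.8, 173. ,  33.6]), 1088, 53.6)
```

Call:
move_arm(plan=[{"x": 1.3,"y": -0.3,"z": 6,"rx": 0,"ry": 0,"rz": 0},{"x": 0,"y": 0,"z": 3,"rx": 0,"ry": 0,"rz": 0},{"x": 0,"y": 0,"z": 0,"rx": 0,"ry": 0,"rz": 0},{"x": 0,"y": 0,"z": 0,"rx": 0,"ry": 0,"rz": 0},{"x": 0,"y": 0,"z": 0,"rx": 0,"ry": 0,"rz": 0}])

```text
time_s: 33.75
ee_pos: [583.8, 172.9, 42.3]
ee_rot: [180.0, 0.0, -180.0]
force: [-0.0, 0.2, -0.7]
gripper_width: 91.4
gripper_force: 0.0
```

Call:
move_arm(plan=[{"x": 0,"y": 0,"z": 0,"rx": 0,"ry": 0,"rz": 0},{"x": 0,"y": 0,"z": 0,"rx": 0,"ry": 0,"rz": 0},{"x": 0,"y": 0,"z": 0,"rx": 0,"ry": 0,"rz": 0},{"x": 0,"y": 0,"z": 0,"rx": 0,"ry": 0,"rz": 0},{"x": 0,"y": 0,"z": 0,"rx": 0,"ry": 0,"rz": 0},{"x": 0,"y": 0,"z": 0,"rx": 0,"ry": 0,"rz": 0}], grip=0.6, squeeze=12)

```text
time_s: 34.35
ee_pos: [583.7, 172.8, 42.3]
ee_rot: [180.0, 0.0, -180.0]
force: [-0.5, -0.4, 0.4]
gripper_width: 68.0
gripper_force: 12.0
```

Call:
move_arm(plan=[{"x": 0,"y": 0,"z": -5,"rx": 0,"ry": 0,"rz": 0},{"x": 0,"y": 0,"z": -12,"rx": 0,"ry": 0,"rz": 0},{"x": 0,"y": 0,"z": -20,"rx": 0,"ry": 0,"rz": 0},{"x": 0,"y": 0,"z": -25,"rx": 0,"ry": 0,"rz": 0},{"x": 0,"y": 0,"z": -25,"rx": 0,"ry": 0,"rz": 0},{"x": 0,"y": 0,"z": -20,"rx": 0,"ry": 0,"rz": 0},{"x": 0,"y": 0,"z": -8,"rx": 0,"ry": 0,"rz": 0},{"x": 0,"y": 0,"z": 0,"rx": 0,"ry": 0,"rz": 0}])

```text
time_s: 35.15
ee_pos: [584.3, 173.1, 158.9]
ee_rot: [179.9, 0.2, -180.0]
force: [-0.2, 0.2, -2.2]
gripper_width: 67.9
gripper_force: 12.0
```

Call:
move_arm(plan=[{"x": 3,"y": -10,"z": 0,"rx": 0,"ry": 0,"rz": 0},{"x": 6,"y": -25,"z": 0,"rx": 0,"ry": 0,"rz": 0},{"x": 10,"y": -40,"z": 0,"rx": 0,"ry": 0,"rz": 0},{"x": 10,"y": -44,"z": 0,"rx": 0,"ry": 0,"rz": 0},{"x": 10,"y": -44,"z": 0,"rx": 0,"ry": 0,"rz": 0},{"x": 10,"y": -44,"z": 0,"rx": 0,"ry": 0,"rz": 0},{"x": 10,"y": -44,"z": 0,"rx": 0,"ry": 0,"rz": 0},{"x": 10,"y": -44,"z": 0,"rx": 0,"ry": 0,"rz": 0},{"x": 10,"y": -44,"z": 0,"rx": 0,"ry": 0,"rz": 0},{"x": 10,"y": -44,"z": 0,"rx": 0,"ry": 0,"rz": 0}])

```text
time_s: 36.15
ee_pos: [492.6, -211.9, 155.8]
ee_rot: [179.9, -0.2, -180.0]
force: [0.9, -0.4, -1.0]
gripper_width: 68.0
gripper_force: 12.0
```

Call:
move_arm(plan=[{"x": 10,"y": -44,"z": 0,"rx": 0,"ry": 0,"rz": 0},{"x": 7,"y": -38,"z": 0,"rx": 0,"ry": 0,"rz": 0},{"x": 3,"y": -26,"z": 0,"rx": 0,"ry": 0,"rz": 0},{"x": 1,"y": -14,"z": 0,"rx": 0,"ry": 0,"rz": 0},{"x": 0,"y": 0,"z": 0,"rx": 0,"ry": 0,"rz": 0},{"x": 0,"y": 0,"z": 0,"rx": 0,"ry": 0,"rz": 0},{"x": 0,"y": 0,"z": 0,"rx": 0,"ry": 0,"rz": 0}])

```text
time_s: 36.85
ee_pos: [473.8, -330.6, 156.9]
ee_rot: [179.9, -0.0, -179.9]
force: [0.3, -0.1, -0.5]
gripper_width: 68.0
gripper_force: 12.0
```

```bash
python3 - <<'E'
from h import *
s=state();print(s["time_s"],s["ee_pos"],s["ee_rot"],s["gripper_width"])
x,y,z=s["ee_pos"];print(circ("wrist","",60,34,(473.5,-334),2.5)[1:],circ("wrist","",z+11.5,34,(x,y),3)[1:])
E
```

```text
36.85 [ 473.78179786 -330.613653    156.91412097] [ 1.79930319e+02 -4.19638313e-02 -1.79907023e+02] 68.01001067915891
(array([ 473.4, -333.5,   33.5]), 348, 59.7) (array([ 474.4, -330.5,   34.3]), 1563, 168.4)
```

Call:
move_arm(plan=[{"x": 0,"y": -3.1,"z": 5,"rx": 0,"ry": 0,"rz": 0},{"x": 0,"y": 0,"z": 10,"rx": 0,"ry": 0,"rz": 0},{"x": 0,"y": 0,"z": 15,"rx": 0,"ry": 0,"rz": 0},{"x": 0,"y": 0,"z": 10,"rx": 0,"ry": 0,"rz": 0},{"x": 0,"y": 0,"z": 5,"rx": 0,"ry": 0,"rz": 0},{"x": 0,"y": 0,"z": 0,"rx": 0,"ry": 0,"rz": 0},{"x": 0,"y": 0,"z": 0,"rx": 0,"ry": 0,"rz": 0},{"x": 0,"y": 0,"z": 0,"rx": 0,"ry": 0,"rz": 0}])

```text
time_s: 37.75
ee_pos: [474.2, -335.6, 112.8]
ee_rot: [-180.0, 0.1, -180.0]
force: [-0.6, -0.4, -1.1]
gripper_width: 67.8
gripper_force: 12.0
```

Call:
move_arm(plan=[{"x": 0.5,"y": 1.8,"z": 0,"rx": 0,"ry": 0,"rz": 0},{"x": 0,"y": 0,"z": 4,"rx": 0,"ry": 0,"rz": 0},{"x": 0,"y": 0,"z": 4,"rx": 0,"ry": 0,"rz": 0},{"x": 0,"y": 0,"z": 0,"rx": 0,"ry": 0,"rz": 0},{"x": 0,"y": 0,"z": 0,"rx": 0,"ry": 0,"rz": 0},{"x": 0,"y": 0,"z": 0,"rx": 0,"ry": 0,"rz": 0}])

```text
time_s: 38.35
ee_pos: [473.4, -333.5, 104.2]
ee_rot: [180.0, 0.0, -180.0]
force: [0.6, -0.2, -1.8]
gripper_width: 67.9
gripper_force: 12.0
```

```bash
python3 - <<'E'
from h import *
f=grab_frame("side")
R,_=cv2.Rodrigues(f["rvec"]);q=R@np.array((473,-334,60))+f["tvec"];u,v=int(q[0]/q[2]*f["fx"]+f["cx"]),int(q[1]/q[2]*f["fy"]+f["cy"])
a=cv2.resize(f["img"][v-25:v+25,u-30:u+30,::-1],None,fx=6,fy=6)
g=grab_frame("wrist")["img"][130:350,130:430,::-1]
cv2.imwrite("pics/n9.png",np.hstack([a,cv2.resize(g,(409,300))]))
E
```

```text
(no output)
```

View pics/n9.png

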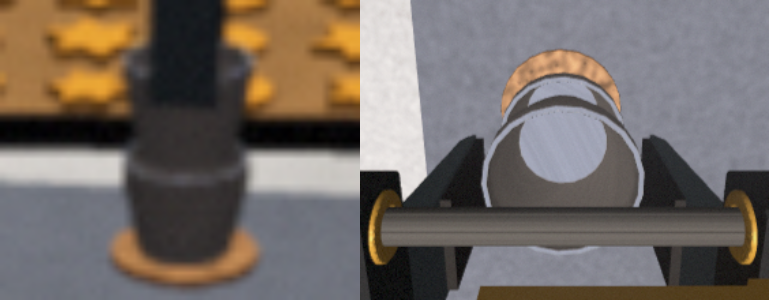

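The spare is right above the wide mould, aligned (left crop: spare centre col ~188, wide ~188). TCP is 104.2 and should come to rest near 75.3.

Call:
move_arm(plan=[{"x": 0.2,"y": -0.2,"z": 5,"rx": 0,"ry": 0,"rz": 0},{"x": 0,"y": 0,"z": 6,"rx": 0,"ry": 0,"rz": 0},{"x": 0,"y": 0,"z": 6,"rx": 0,"ry": 0,"rz": 0},{"x": 0,"y": 0,"z": 4,"rx": 0,"ry": 0,"rz": 0},{"x": 0,"y": 0,"z": 2,"rx": 0,"ry": 0,"rz": 0},{"x": 0,"y": 0,"z": 0,"rx": 0,"ry": 0,"rz": 0},{"x": 0,"y": 0,"z": 0,"rx": 0,"ry": 0,"rz": 0},{"x": 0,"y": 0,"z": 0,"rx": 0,"ry": 0,"rz": 0}])

```text
time_s: 39.25
ee_pos: [473.3, -333.8, 81.5]
ee_rot: [-180.0, 0.0, -180.0]
force: [0.3, 0.3, -1.4]
gripper_width: 68.2
gripper_force: 12.0
```

Call:
move_arm(plan=[{"x": 0,"y": 0,"z": 1.5,"rx": 0,"ry": 0,"rz": 0},{"x": 0,"y": 0,"z": 0,"rx": 0,"ry": 0,"rz": 0},{"x": 0,"y": 0,"z": 0,"rx": 0,"ry": 0,"rz": 0}])

```text
time_s: 39.55
ee_pos: [473.0, -333.6, 79.7]
ee_rot: [180.0, -0.0, -180.0]
force: [0.4, -0.2, -1.4]
gripper_width: 68.0
gripper_force: 12.0
```

Call:
move_arm(plan=[{"x": 0,"y": 0,"z": 1.5,"rx": 0,"ry": 0,"rz": 0},{"x": 0,"y": 0,"z": 0,"rx": 0,"ry": 0,"rz": 0},{"x": 0,"y": 0,"z": 0,"rx": 0,"ry": 0,"rz": 0}])

```text
time_s: 39.85
ee_pos: [473.1, -333.6, 78.1]
ee_rot: [180.0, -0.0, -180.0]
force: [0.2, 1.0, -0.9]
gripper_width: 68.1
gripper_force: 12.0
```

Call:
move_arm(plan=[{"x": 0,"y": 0,"z": 1.2,"rx": 0,"ry": 0,"rz": 0},{"x": 0,"y": 0,"z": 0,"rx": 0,"ry": 0,"rz": 0},{"x": 0,"y": 0,"z": 0,"rx": 0,"ry": 0,"rz": 0}])

```text
time_s: 40.15
ee_pos: [473.1, -333.6, 77.0]
ee_rot: [180.0, -0.0, -180.0]
force: [0.4, 0.0, -1.0]
gripper_width: 67.9
gripper_force: 12.0
```

Call:
move_arm(plan=[{"x": 0,"y": 0,"z": 0.6,"rx": 0,"ry": 0,"rz": 0},{"x": 0,"y": 0,"z": 0,"rx": 0,"ry": 0,"rz": 0},{"x": 0,"y": 0,"z": 0,"rx": 0,"ry": 0,"rz": 0}])

```text
time_s: 40.45
ee_pos: [473.1, -333.6, 76.4]
ee_rot: [180.0, 0.0, -180.0]
force: [0.3, 0.6, -1.6]
gripper_width: 67.8
gripper_force: 12.0
```

Call:
move_arm(plan=[{"x": 0,"y": 0,"z": 0.5,"rx": 0,"ry": 0,"rz": 0},{"x": 0,"y": 0,"z": 0,"rx": 0,"ry": 0,"rz": 0},{"x": 0,"y": 0,"z": 0,"rx": 0,"ry": 0,"rz": 0}])

```text
time_s: 40.75
ee_pos: [473.1, -333.6, 75.9]
ee_rot: [180.0, 0.0, -180.0]
force: [0.0, -0.2, -1.9]
gripper_width: 68.0
gripper_force: 12.0
```

Call:
move_arm(plan=[{"x": 0,"y": 0,"z": 0.3,"rx": 0,"ry": 0,"rz": 0},{"x": 0,"y": 0,"z": 0,"rx": 0,"ry": 0,"rz": 0},{"x": 0,"y": 0,"z": 0,"rx": 0,"ry": 0,"rz": 0}])

```text
time_s: 41.05
ee_pos: [473.1, -333.7, 75.6]
ee_rot: [180.0, 0.0, -180.0]
force: [0.4, -0.9, -0.7]
gripper_width: 68.0
gripper_force: 12.0
```

Call:
move_arm(plan=[{"x": 0,"y": 0,"z": 0.3,"rx": 0,"ry": 0,"rz": 0},{"x": 0,"y": 0,"z": 0,"rx": 0,"ry": 0,"rz": 0},{"x": 0,"y": 0,"z": 0,"rx": 0,"ry": 0,"rz": 0}])

```text
time_s: 41.35
ee_pos: [473.1, -333.6, 75.3]
ee_rot: [180.0, -0.0, -180.0]
force: [0.4, -0.7, -2.1]
gripper_width: 67.8
gripper_force: 12.0
```

Call:
move_arm(plan=[{"x": 0,"y": 0,"z": 0.3,"rx": 0,"ry": 0,"rz": 0},{"x": 0,"y": 0,"z": 0,"rx": 0,"ry": 0,"rz": 0},{"x": 0,"y": 0,"z": 0,"rx": 0,"ry": 0,"rz": 0}])

```text
time_s: 41.65
ee_pos: [473.1, -333.6, 75.0]
ee_rot: [180.0, 0.0, -180.0]
force: [-0.3, -1.9, -0.9]
gripper_width: 68.1
gripper_force: 12.0
```

```bash
python3 - <<'E'
from h import *
F=[];Z=[]
for i in range(8): s=state();F.append(s["force"]);Z.append(s["ee_pos"][2]);
print(np.round(F,1).tolist(),Z[:2])
E
```

```text
[[-0.3, -1.9, -0.9], [-0.3, -1.9, -0.9], [-0.3, -1.9, -0.9], [-0.3, -1.9, -0.9], [-0.3, -1.9, -0.9], [-0.3, -1.9, -0.9], [-0.3, -1.9, -0.9], [-0.3, -1.9, -0.9]] [np.float64(74.98043411269518), np.float64(74.98043411269518)]
```

Call:
move_arm(plan=[{"x": 0,"y": -0.3,"z": 0,"rx": 0,"ry": 0,"rz": 0},{"x": 0,"y": 0,"z": 0,"rx": 0,"ry": 0,"rz": 0},{"x": 0,"y": 0,"z": 0,"rx": 0,"ry": 0,"rz": 0}])

```text
time_s: 41.95
ee_pos: [473.1, -334.0, 75.0]
ee_rot: [180.0, 0.0, -180.0]
force: [0.5, -0.0, -2.1]
gripper_width: 68.0
gripper_force: 12.0
```

Call:
move_arm(plan=[{"x": 0,"y": 0,"z": 0.3,"rx": 0,"ry": 0,"rz": 0},{"x": 0,"y": 0,"z": 0,"rx": 0,"ry": 0,"rz": 0},{"x": 0,"y": 0,"z": 0,"rx": 0,"ry": 0,"rz": 0}])

```text
time_s: 42.25
ee_pos: [473.1, -333.9, 74.7]
ee_rot: [180.0, -0.0, -180.0]
force: [0.2, 0.3, -2.0]
gripper_width: 67.8
gripper_force: 12.0
```

Call:
move_arm(plan=[{"x": 0,"y": 0,"z": 0.4,"rx": 0,"ry": 0,"rz": 0},{"x": 0,"y": 0,"z": 0,"rx": 0,"ry": 0,"rz": 0},{"x": 0,"y": 0,"z": 0,"rx": 0,"ry": 0,"rz": 0}])

```text
time_s: 42.55
ee_pos: [473.1, -334.0, 74.3]
ee_rot: [180.0, -0.0, -180.0]
force: [-0.9, -0.0, -1.7]
gripper_width: 67.6
gripper_force: 12.0
```

Call:
move_arm(plan=[{"x": 0,"y": 0,"z": 0.3,"rx": 0,"ry": 0,"rz": 0},{"x": 0,"y": 0,"z": 0,"rx": 0,"ry": 0,"rz": 0},{"x": 0,"y": 0,"z": 0,"rx": 0,"ry": 0,"rz": 0}])

```text
time_s: 42.85
ee_pos: [473.1, -333.9, 74.0]
ee_rot: [180.0, 0.0, -180.0]
force: [0.3, -0.4, -1.6]
gripper_width: 67.9
gripper_force: 12.0
```

Call:
move_arm(plan=[{"x": 0,"y": 0,"z": 0.3,"rx": 0,"ry": 0,"rz": 0},{"x": 0,"y": 0,"z": 0,"rx": 0,"ry": 0,"rz": 0},{"x": 0,"y": 0,"z": 0,"rx": 0,"ry": 0,"rz": 0}])

```text
time_s: 43.15
ee_pos: [473.1, -333.9, 73.7]
ee_rot: [180.0, 0.0, -180.0]
force: [-0.3, -0.0, -0.8]
gripper_width: 67.9
gripper_force: 12.0
```

Call:
move_arm(plan=[{"x": 0,"y": 0,"z": 0.3,"rx": 0,"ry": 0,"rz": 0},{"x": 0,"y": 0,"z": 0,"rx": 0,"ry": 0,"rz": 0},{"x": 0,"y": 0,"z": 0,"rx": 0,"ry": 0,"rz": 0}])

```text
time_s: 43.45
ee_pos: [473.1, -333.9, 73.4]
ee_rot: [180.0, -0.0, -180.0]
force: [-0.3, -0.4, -2.1]
gripper_width: 67.8
gripper_force: 12.0
```

```bash
python3 - <<'E'
from h import *
s=state();x,y,z=s["ee_pos"];print(z)
for c in("wrist","side"): print(c,circ(c,"",z+11.5,34,(473.5,-334),4)[1:],circ(c,"",60,34,(473.5,-334),2.5)[1:])
E
```

```text
73.38371800682086
wrist (array([ 473.4, -333.9,   34.2]), 1690, 84.7) (array([ 470.4, -333.6,   31.2]), 864, 59.7)
side (array([ 474.4, -331.2,   34.1]), 36, 83.5) (array([ 475.3, -328.2,   32.7]), 43, 59.9)
```

Call:
move_arm(plan=[{"x": 0,"y": 0,"z": 0.3,"rx": 0,"ry": 0,"rz": 0},{"x": 0,"y": 0,"z": 0,"rx": 0,"ry": 0,"rz": 0},{"x": 0,"y": 0,"z": 0,"rx": 0,"ry": 0,"rz": 0}])

```text
time_s: 43.95
ee_pos: [473.1, -333.9, 73.1]
ee_rot: [180.0, 0.0, -180.0]
force: [-0.2, -0.8, -1.3]
gripper_width: 68.3
gripper_force: 12.0
```

Call:
move_arm(plan=[{"x": 0,"y": 0,"z": 0.3,"rx": 0,"ry": 0,"rz": 0},{"x": 0,"y": 0,"z": 0,"rx": 0,"ry": 0,"rz": 0},{"x": 0,"y": 0,"z": 0,"rx": 0,"ry": 0,"rz": 0}])

```text
time_s: 44.25
ee_pos: [473.1, -334.0, 72.8]
ee_rot: [180.0, 0.0, -180.0]
force: [-0.9, 0.6, -0.6]
gripper_width: 68.2
gripper_force: 12.0
```

Call:
move_arm(plan=[{"x": 0,"y": 0,"z": 0.3,"rx": 0,"ry": 0,"rz": 0},{"x": 0,"y": 0,"z": 0,"rx": 0,"ry": 0,"rz": 0},{"x": 0,"y": 0,"z": 0,"rx": 0,"ry": 0,"rz": 0}])

```text
time_s: 44.55
ee_pos: [473.1, -333.9, 72.5]
ee_rot: [180.0, 0.0, -180.0]
force: [-0.9, 0.1, -1.3]
gripper_width: 67.9
gripper_force: 12.0
```

Call:
move_arm(plan=[{"x": 0,"y": 0,"z": 0,"rx": 0,"ry": 0,"rz": 0}])

```text
time_s: 44.65
ee_pos: [473.1, -333.9, 72.5]
ee_rot: [180.0, 0.0, -180.0]
force: [0.6, -0.1, -1.6]
gripper_width: 67.8
gripper_force: 12.0
```

Call:
move_arm(plan=[{"x": 0,"y": 0,"z": 0,"rx": 0,"ry": 0,"rz": 0}])

```text
time_s: 44.75
ee_pos: [473.1, -334.0, 72.5]
ee_rot: [180.0, 0.0, -180.0]
force: [0.6, 0.0, -0.8]
gripper_width: 67.9
gripper_force: 12.0
```

Call:
move_arm(plan=[{"x": 0,"y": 0,"z": 0,"rx": 0,"ry": 0,"rz": 0}])

```text
time_s: 44.85
ee_pos: [473.1, -333.9, 72.5]
ee_rot: [180.0, 0.0, -180.0]
force: [0.8, -0.4, -1.1]
gripper_width: 68.0
gripper_force: 12.0
```

Call:
move_arm(plan=[{"x": 0,"y": 0,"z": 0.25,"rx": 0,"ry": 0,"rz": 0},{"x": 0,"y": 0,"z": 0,"rx": 0,"ry": 0,"rz": 0},{"x": 0,"y": 0,"z": 0,"rx": 0,"ry": 0,"rz": 0}])

```text
time_s: 45.15
ee_pos: [473.1, -333.9, 72.3]
ee_rot: [180.0, 0.0, -180.0]
force: [-0.6, 0.6, -1.4]
gripper_width: 68.1
gripper_force: 12.0
```

Call:
move_arm(plan=[{"x": 0,"y": 0,"z": 0.25,"rx": 0,"ry": 0,"rz": 0},{"x": 0,"y": 0,"z": 0,"rx": 0,"ry": 0,"rz": 0},{"x": 0,"y": 0,"z": 0,"rx": 0,"ry": 0,"rz": 0}])

```text
time_s: 45.45
ee_pos: [473.1, -333.9, 72.1]
ee_rot: [180.0, 0.0, -180.0]
force: [-0.2, -0.3, -0.5]
gripper_width: 67.8
gripper_force: 12.0
```

Call:
move_arm(plan=[{"x": 0,"y": 0,"z": 0,"rx": 0,"ry": 0,"rz": 0}])

```text
time_s: 45.55
ee_pos: [473.1, -333.9, 72.0]
ee_rot: [180.0, 0.0, -180.0]
force: [-0.4, 1.1, -0.4]
gripper_width: 67.9
gripper_force: 12.0
```

Call:
move_arm(plan=[{"x": 0,"y": 0,"z": 0.2,"rx": 0,"ry": 0,"rz": 0},{"x": 0,"y": 0,"z": 0,"rx": 0,"ry": 0,"rz": 0},{"x": 0,"y": 0,"z": 0,"rx": 0,"ry": 0,"rz": 0}])

```text
time_s: 45.85
ee_pos: [473.2, -334.0, 72.0]
ee_rot: [180.0, 0.0, -180.0]
force: [-0.3, 1.0, 0.5]
gripper_width: 67.7
gripper_force: 12.0
```

Call:
move_arm(plan=[{"x": 0,"y": 0,"z": 0,"rx": 0,"ry": 0,"rz": 0}])

```text
time_s: 45.95
ee_pos: [473.2, -334.0, 71.9]
ee_rot: [180.0, 0.0, -180.0]
force: [0.2, 0.6, 0.8]
gripper_width: 67.8
gripper_force: 12.0
```

Call:
move_arm(plan=[{"x": 0,"y": 0,"z": 0,"rx": 0,"ry": 0,"rz": 0}])

```text
time_s: 46.05
ee_pos: [473.2, -334.0, 71.9]
ee_rot: [180.0, 0.0, -180.0]
force: [-0.3, 0.9, 0.7]
gripper_width: 68.1
gripper_force: 12.0
```

Call:
move_arm(plan=[{"x": 0,"y": 0,"z": 0,"rx": 0,"ry": 0,"rz": 0},{"x": 0,"y": 0,"z": 0,"rx": 0,"ry": 0,"rz": 0},{"x": 0,"y": 0,"z": 0,"rx": 0,"ry": 0,"rz": 0},{"x": 0,"y": 0,"z": 0,"rx": 0,"ry": 0,"rz": 0},{"x": 0,"y": 0,"z": -8,"rx": 0,"ry": 0,"rz": 0},{"x": 0,"y": 0,"z": -15,"rx": 0,"ry": 0,"rz": 0},{"x": 0,"y": 0,"z": -30,"rx": 0,"ry": 0,"rz": 0},{"x": 0,"y": 0,"z": -30,"rx": 0,"ry": 0,"rz": 0},{"x": 0,"y": 0,"z": -20,"rx": 0,"ry": 0,"rz": 0},{"x": 0,"y": 0,"z": 0,"rx": 0,"ry": 0,"rz": 0}], grip=1)

```text
time_s: 47.05
ee_pos: [474.8, -335.2, 178.7]
ee_rot: [-179.7, 0.4, -180.0]
force: [-0.3, 0.9, 0.5]
gripper_width: 90.8
gripper_force: 0.0
```

```bash
python3 - <<'E'
from h import *
s=state();print(s["time_s"],s["ee_pos"])
print(circ("wrist","",84,34,(473.5,-334),4)[1:])
for c in("side","top"): 
  for z,r,n in [(84,34,(473,-334)),(84,20,(598,-168)),(72,27,(472,24)),(60,34,(473,-334))]:
    try: print(c,circ(c,"",z,r,n,3)[1:])
    except Exception: print(c,n,"none")
f=grab_frame("side");a=cv2.resize(f["img"][140:290,240:400,::-1],None,fx=2.4,fy=2.4)
g=cv2.resize(grab_frame("wrist")["img"][60:400,100:460,::-1],(381,360))
cv2.imwrite("pics/e10.png",np.hstack([a,g]))
E
```

```text
47.05 [ 474.763519   -335.22044352  178.66856037]
(array([ 473.5, -333.6,   33.6]), 730, 83.2)
side (array([ 474.1, -330.6,   33.5]), 31, 82.3)
side (array([ 600.2, -165.3,   20.3]), 25, 82.2)
side (array([472.6,  24.9,  27.2]), 50, 70.6)
side (array([ 474.8, -330.9,   33.5]), 61, 59.6)
top (array([ 475.3, -331.7,   32.4]), 44, 83.4)
top (array([ 600.5, -168.4,   19.3]), 55, 83.5)
top (array([473.6,  22.6,  26. ]), 69, 71.6)
top (array([ 475.1, -333.3,   33. ]), 49, 60.1)
```

View pics/e10.png

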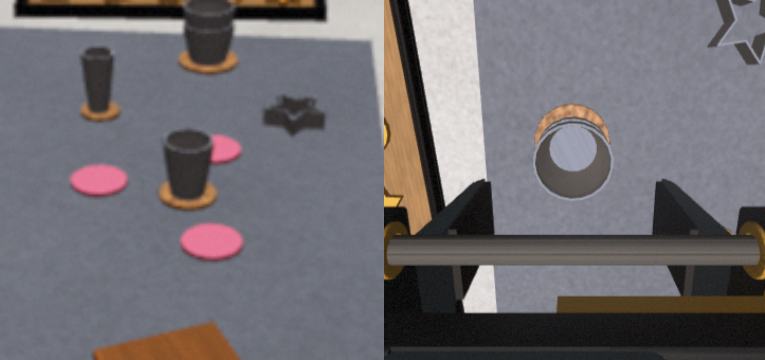

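All the moulds are upright on their cork mats: slim at about (100,85), middle at (188,170) and the nested pair at (208,40). The spare's rim is level and concentric, and the gripper is clear, so I'm handing in.

```bash
python3 -c "
from workcell import *
print(job_done())"
```

```text
the job is handed in; nothing more can be done
None
```

The job is handed in at about 47 s: the slim, middle and wide moulds stand upright on the small, medium and large mats, and the spare rests level in the wide one; its underside is about 24 mm above the wide one's, not the 27 mm given, because I lowered it until light contact, about 2 N.

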